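# Lock out the exposure lamp

### The job

Put the exposure lamp out of service: first switch it off by pushing the paddle under its overhanging front lip up from below until it snaps over and stays up, then clip the lockout tag onto the lamp's snap hook, pushing the tag's steel eye down past the sprung gate so that the tag hangs inside the closed hook. The drink bottle stands in the way of the switch: you may move it, but never knock it over, and it must end standing upright on the table; leave the two ink jars and the glue bottle where they are.

Things in the scene. Friction and masses are not known exactly. Their poses are not given: they have to be found in the camera images.
- lamp: Fixed grey bench lamp (mm). Origin: on the table under the middle of its foot (90 x, 110 y, 14 high). +x runs from its front (lip and switch, facing the left of the table) to its back; +y away from the robot; z up. Column radius 10 at x = 28. Head: box x -15 to 70, y -74 to 74, z 150 to 195, under a 4 mm top sheet overhanging the front as a lip. Snap hook at the +y end. Top at z = 200.
- lip_edge (a point): Middle of the front edge of the overhanging lip, 60 mm in front of the lamp's origin, at z = 195; the lip's lowest point is at z = 192. Axes as the lamp's. The switch paddle is under the lip, on a black bezel 60 wide (z = 152 to 186) whose face is 38 mm behind this edge.
- paddle_under (a point): Lowest point of the switch paddle: middle of the underside of its fat rounded front bar (black, 16 in diameter, 40 wide along lamp y), where to push up. At lamp x = -45, y = 0, z = 154 when ON, 15 mm behind the lip's front edge; the bar rises 9 mm to OFF (underside z = 163). Hinged on the bezel at lamp x = -17, z = 158. This frame turns with the paddle.
- paddle (a joint): Switch paddle angle in rad: 0 = ON (bar down), 0.35 = OFF (bar up). Snap action: about 2 to 5 N upward on the bar takes it past the middle (0.18), then it snaps up by itself and stays. Push straight up with the fingertips under the middle of the bar; the lip bars the way from above.
- hook_bowl (a point): Inner lowest point of the upturned snap hook, at lamp x = -41, y = 104, z = 131. Axes as the lamp's. The hook is 6.6 mm steel wire bent in the lamp's x-z plane: upright shank 17 mm to +x of this point, upright nose 17 mm to -x, 27 mm clear between them.
- hook_nose (a point): Tip of the hook's nose, 49 mm above and 20 mm in front (-x) of hook_bowl. The tag, held level with its eye towards the lamp, goes down with this nose inside the eye and the eye's far rim between nose and shank, on the gate.
- gate (a joint): Sprung gate of the hook, a 28 mm bar closing the mouth level from its pivot on the shank to the nose, 37 mm above hook_bowl. Angle in rad: 0 = shut, up to 1.35 = swung down into the hook. Takes 2 to 4 N downward at mid length; it springs shut once the eye's far rim is 24 to 30 mm below the shut gate and so past its free end (sooner if kept near the nose).
- tag: Loose lockout tag, about 45 g, lying flat: grey moulded plate with an aluminium face, 66 (x) x 44 (y) x 10 thick, from x = -46 to +20, with a steel ring eye at its +x end. Origin on its underside, 13 mm to +x of the plate's middle. Grip it across the 44 mm width. It lies between the glue bottle and the ink jar with the black lid.
- tag_eye (a point): Centre of the tag's ring eye, 38 mm along +x from the tag's origin, 5 mm above its underside. Ring: inner diameter 28, outer 40, 6 thick (z = 2 to 8 of the tag). Axes as the tag's.
- tag_end (a point): Middle of the far rim of the eye, 55 mm along +x from the tag's origin; this bit of rim lies in the hook's bowl at the end, with the plate hanging below.
- drink_bottle: Clear drink bottle with a green screw cap, 60 in diameter, 205 high, 0.15 to 0.3 kg, standing close in front of the lamp's switch; origin under its foot, z up. The cap is 31 in diameter, z = 191 to 205, and can be gripped from above. The table is free to stand it on at the left, round x = 0.44, y = 0.39 m.
- dark_jar: Ink jar with a black lid, 69 in diameter, 75 high, left of the tag; origin under its foot. Leave alone.
- grey_jar: Grey ink jar with a cream lid, 73 in diameter, 85 high, behind the lamp; origin under its foot. Leave alone.
- glue: White glue bottle with a yellow cap, 40 in diameter, 100 high, between lamp and tag; origin under its foot. Leave alone.

How it is judged:
By the outcome, as a careful person would: the job done as asked, in the order asked, and still so for the second after the job is handed in, with the robot touching nothing.
It also fails if it takes over 72 s, if anything falls off the work surface, if the arm or the gripper's body presses on something with over 40 N, if the wrist force passes 120 N, or if a joint passes its speed limit or range.

### The arm

A 6-joint arm with a two-finger parallel gripper is mounted at the origin on the work surface; the furniture and walls round the work are solid. World frame = base frame: x ahead of the robot, y to its left, z up, the work surface at z = 0. Lengths are in m, angles in rad, forces in N, time in s.
With the tool pointing down it reaches from about 0.35 to 0.975 m from the base axis. Payload 4.9 kg.
Tool frame: the origin (TCP) lies at the very end of the fingers, on their centre line; the grasp point (between the pads) lies 19 mm behind it; z points along the fingers, y is the line along which they close (so a half turn about z gives the same grasp; the last joint's range is limited). The gripper opens to 85 mm and grips with 20 to 120 N. Pads are 22 mm wide; open, the fingers measure 114 mm over their backs; the gripper's body (76 mm by 85 mm) begins 54 mm behind the grasp point. The pads swing forward as they close: fully open they stand 13 mm farther back than shut.
Start: joints at [-1.46, 0.053, 1.613, -0, 1.476, -0.119], TCP at [0.142, -0.609, 0.194] pointing down, gripper open.
Joint ranges: [-3.01, 3.01], [-1.01, 2.22], [0.06, 2.58], [-1.02, 4.17], [0.09, 2.62], [-3.14, 3.14]. Speed limits (rad/s): [2.57, 2.57, 3.14, 3.14, 3.14, 3.14].

### API

Orientations are given as a rotation vector (axis times angle).
In Python, from station import get_obs, optics, ctrl gives the robot as it stands.
- The arm moves only by the shell command python3 -m pendant 'ROWS' [FORCE]. ROWS is JSON, a list of rows, each a list of 3 entries, a list of its own where there are three numbers: the shift along the tool's x, y, z in mm, then the turn, a rotation vector about the tool's x, y, z in rad, then the opening, from 0 (shut) to 1 (fully open). A call has 1 to 12 rows; each row shifts and turns the commanded pose from where the row before left it, along the tool's axes as they then stand; what a row does not reach is not made up. A row lasts 1/12 s, in which the tool goes at most 41.7 mm and 7.16 degrees, less where a joint would pass 70% of its speed; a pose out of reach is approached as far as the arm can. A call is refused whole if a number of a shift passes 41.7 or a number of a turn 0.125, either way. A call with a gripper value outside its range is refused whole. The fingers move at their own pace and stop on an object; FORCE is the grip in N (left out, the last holds). Time passes only in rows, so rows that do not move let the fingers close. It gives the time, the measured TCP pose, the force, the opening and the grip force at its end, in the units of the state.
- get_obs(): the state, without advancing time (a new reading comes with each control period).
- optics.get_image(name): name is "scene" or "top" or "wrist"; returns the picture (480x640x3 uint8, red, green, blue); there is no depth.
- optics.camera_model(name): a dict with "fx", "fy", "cx", "cy" (pixels), "cam_to_world" (4x4, takes a point from camera to world coordinates). Camera axes: x right, y up, looking along -z (the intrinsics and any distortion apply to the point x, -y, -z); pixel columns grow to the right and rows downward; lengths in m; the calibration is good to about 2 mm. A picture is of the moment at which its call begins: read the wrist's pose just before it. camera_model takes no time and is no camera call; for the wrist camera it gives the pose at the moment of the call.
- ctrl.finish_job(): hands the job in; it is judged then, once.
The state is a dict: "t": time; "q": joint angles; "dq": joint speeds; "effort": joint torques, N m; "tool_pos": TCP position; "tool_rot": TCP orientation; "contact_force": force on the tool from outside, world axes, zero at the start; "wrist_torque": the same for the moment, N m; "opening": finger opening in m; "grip_force": force on a finger pad.
Only numpy, scipy, OpenCV 4.12 (cv2) and the standard library are available. Lean on these libraries where they do the work, as an engineer would, in place of code of your own. Each camera call takes 0.05 s, during which the arm holds its last target. There are 200 camera calls.

## Working session

There is one attempt and no reset: what is moved stays moved. The work goes in short steps, Python scripts to look and compute and a shell command to move; the robot and the scene stay as the last step left them, time stands still between calls to the robot, and variables do not carry over. Pictures are saved under pics/ and viewed, at most 10 in all, crops included, and the job is handed in when it is done.

```bash
mkdir -p pics; ls
cat > h.py <<'E'
import numpy as np, cv2
from scipy.spatial.transform import Rotation as R
from station import get_obs, optics, ctrl
def snap(n,f):
    m=optics.camera_model(n); im=optics.get_image(n); cv2.imwrite(f'pics/{f}.png',im[:,:,::-1]); return im,m
def proj(m,p):
    T=np.array(m["cam_to_world"]); c=T[:3,:3].T@(np.array(p)-T[:3,3]); x,y,z=c[0],-c[1],-c[2]
    return np.array([m["fx"]*x/z+m["cx"],m["fy"]*y/z+m["cy"]])
def ray(m,u,v):
    T=np.array(m["cam_to_world"]); d=T[:3,:3]@np.array([(u-m["cx"])/m["fx"],-(v-m["cy"])/m["fy"],-1]); return T[:3,3],d/np.linalg.norm(d)
def atz(m,u,v,z):
    o,d=ray(m,u,v); return o+d*(z-o[2])/d[2]
def tri(obs):
    A=0;b=0
    for m,u,v in obs:
        o,d=ray(m,u,v);P=np.eye(3)-np.outer(d,d);A=A+P;b=b+P@o
    p=np.linalg.solve(A,b); return p,[proj(m,p)-np.array([u,v]) for m,u,v in obs]
E
python3 - <<'E'
from h import *
for n in ("scene","top"):
    im,m=snap(n,n); print(n,{k:np.round(v,3).tolist() for k,v in m.items() if k!='x'})
o=get_obs(); print(o)
a=cv2.imread('pics/scene.png');b=cv2.imread('pics/top.png')
E
```

```text
pics
scene {'fx': 561.5, 'fy': 561.5, 'cx': 322.315, 'cy': 237.355, 'cam_to_world': [[0.699, 0.329, -0.634, -0.495], [-0.715, 0.313, -0.625, -0.989], [-0.008, 0.891, 0.454, 0.838], [0.0, 0.0, 0.0, 1.0]]}
top {'fx': 564.178, 'fy': 564.178, 'cx': 317.557, 'cy': 236.032, 'cam_to_world': [[-0.001, 0.991, -0.135, 0.315], [-1.0, 0.001, 0.015, -0.026], [0.015, 0.135, 0.991, 1.333], [0.0, 0.0, 0.0, 1.0]]}
{'t': 0.1, 'q': array([-1.46001080e+00,  5.33209759e-02,  1.61415856e+00,  1.04029567e-05,
        1.47599317e+00, -1.19004302e-01]), 'dq': array([-0.00132812, -0.00135902, -0.00309398, -0.00106919,  0.0008262 ,
        0.00102965]), 'effort': array([ 4.81812572e-05, -3.94905567e+01, -3.71363282e+01, -1.72828254e-04,
        3.92266302e-03,  1.04155635e-05]), 'tool_pos': array([ 0.14228873, -0.60793899,  0.19296622]), 'tool_rot': array([-3.11901221e+00, -3.59942323e-01, -2.83846506e-05]), 'contact_force': array([-0.14912686, -0.43061507, -0.11981891]), 'wrist_torque': array([0.02447138, 0.01858666, 0.02260343]), 'grip_force': 0.0, 'opening': 0.08533168824447283}
```

View pics/scene.png

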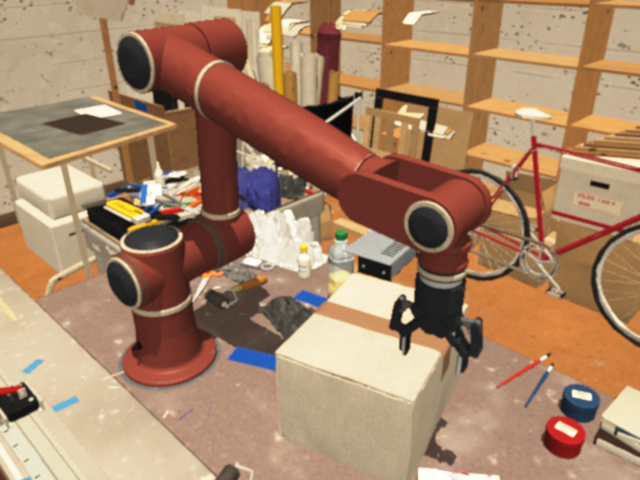

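View pics/top.png

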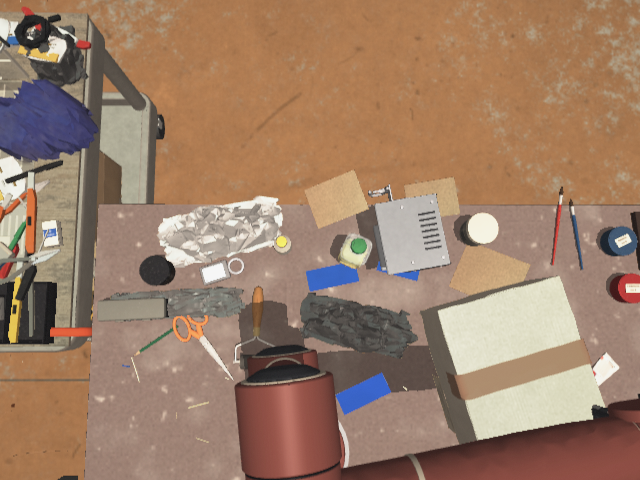

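The top view shows the tag at (222,270), the bottle cap at (358,245), the lamp top at (412,232), the hook at (380,192), the glue at (282,242) and the jars at (157,270) and (481,230). A large carton stands to the right. I'll enlarge both views.

Run:
```python
import cv2,numpy as np
a=cv2.imread('pics/scene.png')[222:297,235:435];b=cv2.imread('pics/top.png')[170:300,130:530]
a=cv2.resize(a,None,fx=4,fy=4,interpolation=cv2.INTER_CUBIC);b=cv2.resize(b,None,fx=2,fy=2,interpolation=cv2.INTER_CUBIC)
cv2.imwrite('pics/crop1.png',np.vstack([a,b]))
```

```text
(no output)
```

View pics/crop1.png

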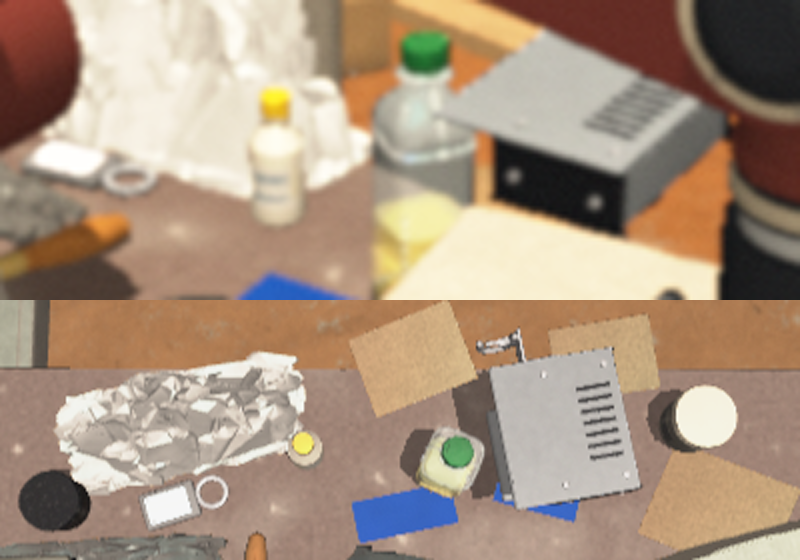

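Crop: cap top at scene (342,232) and top (359,243.5). The lamp sheet corners in the top view are about (375,204), (436,194), (450,263) and (388.5,274). The tag lies clear of the crumpled paper.

Run:
```python
from h import *
np.set_printoptions(precision=4,suppress=True)
s=optics.camera_model("scene");t=optics.camera_model("top")
S=lambda x,y:(s,235+x/4,222+y/4)
T=lambda x,y:(t,130+x/2,170+(y-300)/2)
print('cap',tri([S(427,39),T(459,446)]))
c=[atz(*T(*p),.199) for p in((490,368),(612,348),(640,486),(517,508))]
print(np.array(c)); 
print('lamp near-left corner tri',tri([S(447,115),T(517,508)]),tri([S(540,30),T(490,368)]))
for p in((443,112),(548,30),(725,112),(615,175)): print('scene',atz(*S(*p),.199))
print('tag corners',np.array([atz(*T(*p),.01) for p in((140,490),(190,480),(200,520),(150,530))]))
print('ring',atz(*T(212,492),.005),tri([S(130,178),T(212,492)]))
print('dark',atz(*T(52,501),.075),'glue',atz(*T(303,443),.1),'grey',atz(*T(706,417),.085))
print('hook',[atz(*T(*p),.17) for p in((480,348),(517,335),(525,358))])
print('heap top (scene px) at top-ish', ray(s,270,205))
```

```text
cap (array([ 0.453 , -0.1262,  0.2009]), [array([ 0.8034, -0.129 ]), array([-0.6986,  0.7489])])
[[ 0.5353 -0.1605  0.199 ]
 [ 0.5565 -0.2865  0.199 ]
 [ 0.4142 -0.3108  0.199 ]
 [ 0.3919 -0.1857  0.199 ]]
lamp near-left corner tri (array([ 0.3948, -0.1891,  0.1911]), [array([-1.3486,  0.2044]), array([ 1.1205, -1.1785])]) (array([ 0.5329, -0.1576,  0.1903]), [array([ 2.0747, -0.4413]), array([-1.8696,  1.9364])])
scene [ 0.3882 -0.1962  0.199 ]
scene [ 0.517  -0.1703  0.199 ]
scene [ 0.5044 -0.3183  0.199 ]
scene [ 0.3997 -0.3178  0.199 ]
tag corners [[0.4258 0.2301 0.01  ]
 [0.4376 0.1718 0.01  ]
 [0.3907 0.1592 0.01  ]
 [0.379  0.2171 0.01  ]]
ring [0.4239 0.1464 0.005 ] (array([0.4237, 0.1472, 0.0017]), [array([ 0.1729, -0.0073]), array([-0.1425,  0.1668])])
dark [0.408  0.3147 0.075 ] glue [0.4701 0.0352 0.1   ] grey [ 0.502  -0.4163  0.085 ]
hook [array([ 0.5623, -0.1537,  0.17  ]), array([ 0.5764, -0.193 ,  0.17  ]), array([ 0.5517, -0.201 ,  0.17  ])]
heap top (scene px) at top-ish (array([-0.4952, -0.9887,  0.8383]), array([ 0.5846,  0.7059, -0.4   ]))
```

```bash
cat >> h.py <<'E'
np.set_printoptions(precision=4,suppress=True)
EX=np.array([.165,-.986,0]);EY=np.array([.986,.165,0])
def go(p,Rm=None):
    "shift in tool axes (mm, start orientation) and turn to reach p/Rm"
    o=get_obs();r=R.from_rotvec(o['tool_rot']).as_matrix()
    print('t',o['t'],'pos',o['tool_pos'],'q',o['q'],'F',o['contact_force'],'open',o['opening'],o['grip_force'])
    print('axes x',r[:,0],'y',r[:,1],'z',r[:,2])
    print('shift mm',r.T@(np.array(p)-o['tool_pos'])*1000)
    if Rm is not None:print('turn',R.from_matrix(r.T@Rm).as_rotvec())
def down(yaw): # tool down, tool y at world yaw
    y=np.array([np.cos(yaw),np.sin(yaw),0]);z=np.array([0,0,-1.]);return np.column_stack([np.cross(y,z),y,z])
E
python3 -m pendant '[[[0,0,-40],[0,0,-0.12],1],[[0,0,-40],[0,0,-0.12],1],[[0,0,-40],[0,0,-0.12],1],[[0,0,-40],[0,0,-0.12],1],[[0,0,-40],[0,0,-0.12],1],[[0,0,-40],[0,0,-0.12],1],[[0,0,0],[0,0,-0.12],1],[[0,0,0],[0,0,-0.12],1],[[0,0,0],[0,0,-0.12],1],[[0,0,0],[0,0,-0.12],1],[[0,0,0],[0,0,-0.12],1],[[0,0,0],[0,0,-0.12],1]]'
python3 -c "
from h import *
go([.453,-.126,.40],down(.166))"
```

```text
t: 1.1
tool_pos: [0.1423, -0.6084, 0.4333]
tool_rot: [-2.101, -2.334, -0.001]
contact_force: [-0.4, 0.2, -0.3]
opening: 0.0855
grip_force: 0.0
t 1.1 pos [ 0.1423 -0.6084  0.4333] q [-1.46    0.0222  1.2537  0.      1.867  -1.5649] F [-0.3754  0.194  -0.2757] open 0.08553456018779125 0.0
axes x [-0.1047  0.9945  0.0013] y [ 0.9945  0.1047 -0.    ] z [-0.0001  0.0013 -1.    ]
shift mm [447.1942 359.4768  33.8834]
turn [ 0.     -0.0013 -0.0611]
```

```bash
python3 -m pendant '[[[31,25,0],[0,0,0],1],[[31,25,0],[0,0,0],1],[[31,25,0],[0,0,0],1],[[31,25,0],[0,0,0],1],[[31,25,0],[0,0,0],1],[[31,25,0],[0,0,0],1],[[31,25,0],[0,0,0],1],[[31,25,0],[0,0,0],1],[[31,25,0],[0,0,0],1],[[31,25,0],[0,0,0],1],[[31,25,0],[0,0,0],1],[[0,0,0],[0,0,-0.06],1]]'
python3 -c "
from h import *
go([.453,-.126,.40],down(.166))
im,m=snap('wrist','w1');print({k:np.round(v,3).tolist() for k,v in m.items()})"
```

```text
t: 2.1
tool_pos: [0.3849, -0.2368, 0.4342]
tool_rot: [2.026, 2.4, 0.004]
contact_force: [-0.4, -0.8, 0.7]
opening: 0.0855
grip_force: 0.0
t 2.1 pos [ 0.3849 -0.2368  0.4342] q [-0.7183 -0.3857  1.6088  0.0027  1.9184 -0.886 ] F [-0.4029 -0.7628  0.7251] open 0.08550907554452863 0.0
axes x [-0.1678  0.9858  0.0015] y [0.9858 0.1678 0.002 ] z [ 0.0017  0.0018 -1.    ]
shift mm [97.736  85.6755 34.5527]
turn [ 0.002  -0.0015  0.0026]
{'fx': 343.362, 'fy': 343.362, 'cx': 313.769, 'cy': 241.509, 'cam_to_world': [[0.986, -0.162, -0.049, 0.373], [0.169, 0.949, 0.265, -0.17], [0.003, -0.269, 0.963, 0.614], [0.0, 0.0, 0.0, 1.0]]}
```

View pics/w1.png

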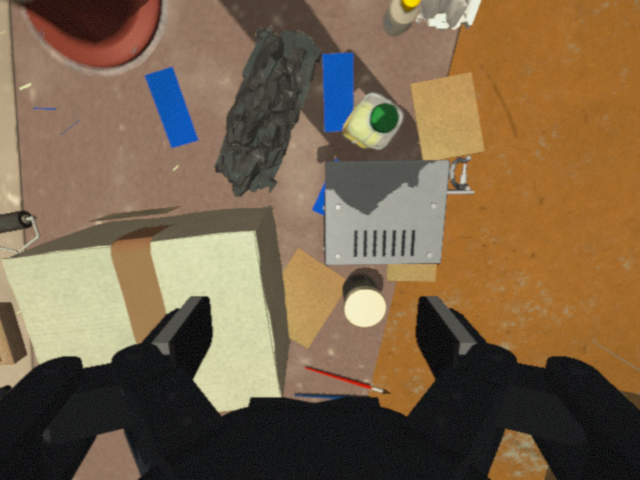

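Wrist view: cap at (385,117), lamp sheet corners at (325,161), (448,160), (441,264) and (325,264), hook nose near (460,160). I'll fit the lamp pose jointly from all three views.

```bash
cat > fit.py <<'E'
from h import *
from scipy.optimize import least_squares
s=optics.camera_model("scene");t=optics.camera_model("top");w=optics.camera_model("wrist")
S=lambda x,y:(s,235+x/4,222+y/4)
T=lambda x,y:(t,130+x/2,170+(y-300)/2)
C=[(-.06,-.074),(-.06,.074),(.07,.074),(.07,-.074)]
obs={0:[T(517,508),(w,325,161),S(443,113)],1:[T(490,368),(w,448,160),S(545,30)],2:[T(612,348),(w,441,264)],3:[T(640,486),(w,325,264),S(615,175)]}
def P(v,x,y,z):
    c,q=np.cos(v[2]),np.sin(v[2]); return [v[0]+c*x-q*y,v[1]+q*x+c*y,z]
def f(v): return np.concatenate([proj(m,P(v,*C[i],v[3]))-np.array([a,b]) for i in obs for m,a,b in obs[i]])
r=least_squares(f,[.4735,-.232,-1.405,.199],loss='soft_l1'); v=r.x
print(v,np.rad2deg(v[2])); print(f(v).reshape(-1,2))
for n,p in dict(lip=(-.06,0,.195),paddle=(-.045,0,.154),nose=(-.061,.104,.18),bowl=(-.041,.104,.131)).items(): q=P(v,*p);print(n,np.array(q),[proj(m,q) for m in(t,w)])
print('cap3',tri([S(427,39),T(459,446),(w,385,117)]))
E
python3 fit.py
```

```text
[ 0.473  -0.2333 -1.3909  0.1927] -79.69238099359626
[[ 0.5105  1.4076]
 [ 0.5856 -0.0705]
 [-2.3107  0.6856]
 [-0.0814  0.6825]
 [ 1.504  -0.1928]
 [ 2.4068 -1.1455]
 [ 0.4918 -0.2487]
 [-1.3444 -1.2356]
 [ 1.5528  0.9838]
 [ 0.5297 -0.2312]
 [ 2.6133 -0.0392]]
lip [ 0.4623 -0.1743  0.195 ] [array([382.0494, 239.6064]), array([387.9368, 160.4516])]
paddle [ 0.465  -0.1891  0.154 ] [array([386.5184, 240.8464]), array([380.8366, 170.8088])]
nose [ 0.5644 -0.1547  0.18  ] [array([370.9763, 192.018 ]), array([470.0476, 158.3202])]
bowl [ 0.568  -0.1744  0.131 ] [array([377.5365, 195.1998]), array([452.8036, 171.8707])]
cap3 (array([ 0.4503, -0.1274,  0.2017]), [array([0.4072, 0.0824]), array([-0.0852,  2.0509]), array([ 3.2583, -0.0978])])
```

```bash
python3 -m pendant '[[[24,21,0],[0,0,0],1],[[24,21,0],[0,0,0],1],[[24,21,0],[0,0,0],1],[[24,21,0],[0,0,0],1],[[0,0,30],[0,0,0],1],[[0,0,30],[0,0,0],1],[[0,0,30],[0,0,0],1],[[0,0,30],[0,0,0],1],[[0,0,0],[0,0,0],1]]'
python3 - <<'E'
from h import *
go([.451,-.127,.30],down(.18))
obs=[]
for n,f in(("wrist","w2"),("top","t2"),("scene","s2")):
    im,m=snap(n,f); h=cv2.cvtColor(im,cv2.COLOR_RGB2HSV); k=cv2.inRange(h,(55,150,40),(80,255,255))
    n_,l,st,c=cv2.connectedComponentsWithStats(k); i=1+np.argmax(st[1:,4]) if n_>1 else 0; print(n,st[i],c[i],proj(m,[.451,-.127,.205]),proj(m,[.451,-.127,.198])); obs.append((m,*c[i]))
print(tri(obs),tri(obs[::2]))
E
```

```text
t: 2.9
tool_pos: [0.4469, -0.1332, 0.3058]
tool_rot: [-2.032, -2.379, 0.006]
contact_force: [0.4, -0.1, -0.9]
opening: 0.0856
grip_force: 0.0
t 2.9 pos [ 0.4469 -0.1332  0.3058] q [-0.4493 -0.3661  1.8033 -0.0003  1.7175 -0.6064] F [ 0.3664 -0.133  -0.8989] open 0.08560409325337706 0.0
axes x [-0.1564  0.9877  0.0073] y [ 0.9876  0.1564 -0.011 ] z [-0.012   0.0055 -0.9999]
shift mm [5.4424 5.0848 5.8061]
turn [-0.0109 -0.0074 -0.023 ]
wrist [302 203  35  36 908] [318.4879 220.7687] [320.9862 223.7116] [320.9007 221.9629]
top [     0      0    640    480 307200] [319.5 239.5] [359.3662 244.4994] [359.0618 244.9126]
scene [337 232   9   7  57] [340.9123 235.    ] [342.2484 230.5177] [342.2247 232.981 ]
(array([ 0.4603, -0.0938,  0.1852]), [array([ 19.0278, -37.2084]), array([22.8282,  1.6631]), array([-5.7078, -2.6856])]) (array([ 0.4482, -0.1265,  0.1933]), [array([-0.7456, -0.9738]), array([ 0.4113, -0.0737])])
```

View pics/w2.png

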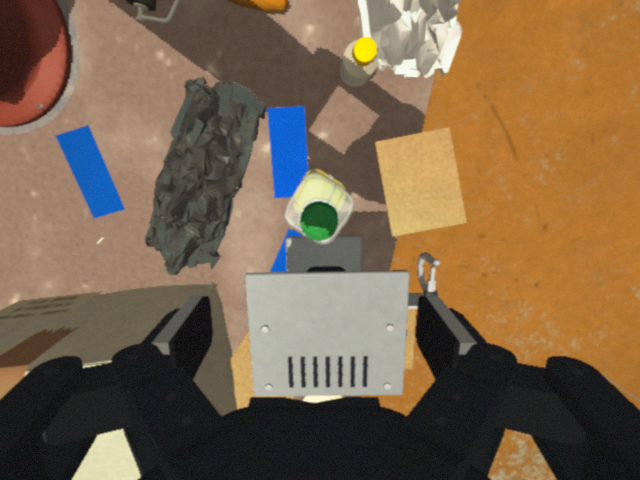

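```bash
python3 -m pendant '[[[6,3,0],[-0.011,-0.007,-0.023],1],[[0,0,30],[0,0,0],1],[[0,0,30],[0,0,0],1],[[0,0,30],[0,0,0],1],[[0,0,18],[0,0,0],1],[[0,0,14],[0,0,0],1],[[0,0,0],[0,0,0],1]]' 30
python3 -c "
from h import *
go([.449,-.127,.183],down(.166))"
```

```text
t: 3.63
tool_pos: [0.453, -0.1276, 0.1909]
tool_rot: [2.003, 2.407, 0.005]
contact_force: [-0.1, -0.7, 0.6]
opening: 0.0858
grip_force: 0.0
t 3.6333 pos [ 0.453  -0.1276  0.1909] q [-0.4334 -0.3387  1.9704  0.0007  1.499  -0.6161] F [-0.1273 -0.7022  0.5875] open 0.085778220229628 0.0
axes x [-0.1816  0.9833 -0.0058] y [0.9833 0.1817 0.0093] z [ 0.0102 -0.004  -0.9999]
shift mm [ 1.3807 -3.9149  7.8308]
turn [0.0094 0.0057 0.0167]
```

```bash
python3 -m pendant '[[[1,-4,5],[0.005,0.005,0.015],1],[[0,0,0],[0,0,0],1],[[0,0,0],[0,0,0],0.6],[[0,0,0],[0,0,0],0.45],[[0,0,0],[0,0,0],0.3],[[0,0,0],[0,0,0],0.2],[[0,0,0],[0,0,0],0.1],[[0,0,0],[0,0,0],0],[[0,0,0],[0,0,0],0],[[0,0,0],[0,0,0],0]]' 40
python3 -c "
from h import *
go([.449,-.127,.183],down(.166))"
```

```text
t: 4.47
tool_pos: [0.4495, -0.1279, 0.187]
tool_rot: [2.025, 2.395, 0.005]
contact_force: [0.6, -0.4, 0.1]
opening: -0.0002
grip_force: 0.0
t 4.4667 pos [ 0.4495 -0.1279  0.187 ] q [-0.438  -0.3414  1.9788  0.0018  1.4982 -0.6051] F [ 0.5805 -0.3861  0.0613] open -0.00024916400257099015 0.0
axes x [-0.1662  0.9861 -0.0019] y [0.9861 0.1662 0.0059] z [ 0.0061 -0.0009 -1.    ]
shift mm [ 1.0009 -0.3212  4.0161]
turn [0.0059 0.0019 0.001 ]
```

Run:
```python
from h import *
a,_=snap("wrist","w3");b,_=snap("scene","s3")
k=lambda i:cv2.resize(i,(400,300),interpolation=cv2.INTER_AREA)
c=cv2.resize(b[215:305,280:400],(800,600),interpolation=cv2.INTER_CUBIC)[:,:]
cv2.imwrite('pics/x3.png',np.hstack([cv2.resize(a,(400,300)),cv2.resize(c,(400,300))])[:,:,::-1])
```

```text
(no output)
```

View pics/x3.png

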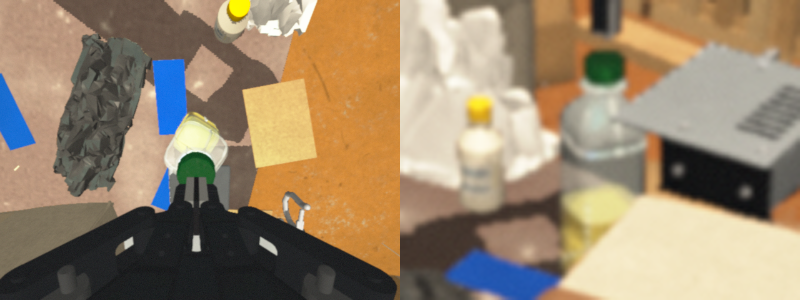

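The bottle still stands, but the shut fingers are beside the cap on its near (lamp) side. I'll check where the TCP and the cap project.

Run:
```python
from h import *
m=optics.camera_model("wrist");o=get_obs();im=cv2.imread('pics/w3.png')
p=o['tool_pos'];r=R.from_rotvec(o['tool_rot']).as_matrix()
print(m['cam_to_world'])
for n,q in dict(tcp=p,gp=p-.019*r[:,2],back=p-.06*r[:,2]).items(): print(n,proj(m,q)*400/640)
h=cv2.cvtColor(im,cv2.COLOR_BGR2HSV);k=cv2.inRange(h,(55,150,30),(80,255,255));ys,xs=np.nonzero(k);print('cap px',xs.min(),xs.max(),ys.min(),ys.max(),'proj',proj(m,[.449,-.127,.205]))
for e in (xs.min(),xs.max()): print(atz(m,e,ys.min()+26,.2))
print(atz(m,316,ys.min(),.205))
a=cv2.imread('pics/w3.png')[200:480,200:440];b=cv2.imread('pics/w2.png')[180:300,230:430]
cv2.imwrite('pics/x4.png',np.hstack([cv2.resize(a,(400,466)),cv2.resize(b,(400,466))]))
```

```text
[[ 0.9859 -0.1591 -0.0524  0.4367]
 [ 0.1674  0.9488  0.2677 -0.0606]
 [ 0.0071 -0.2727  0.9621  0.3665]
 [ 0.      0.      0.      1.    ]]
tcp [196.1657 170.0166]
gp [196.1993 178.4143]
back [196.3033 204.3714]
cap px 284 342 245 293 proj [313.5086 282.921 ]
[ 0.4332 -0.125   0.2   ]
[ 0.4628 -0.1201  0.2   ]
[ 0.4469 -0.1071  0.205 ]
```

View pics/x4.png

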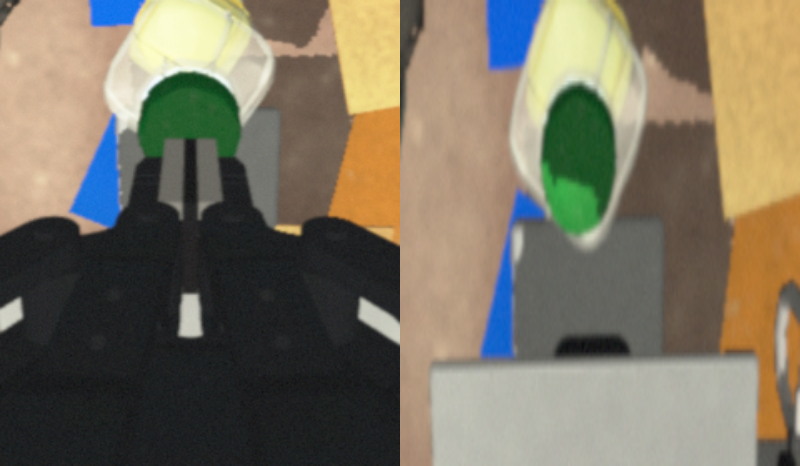

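Run:
```python
from h import *
m=optics.camera_model("wrist");o=get_obs()
def H(p,r): M=np.eye(4);M[:3,:3]=R.from_rotvec(r).as_matrix();M[:3,3]=p;return M
Tc=np.linalg.inv(H(o['tool_pos'],o['tool_rot']))@np.array(m['cam_to_world']); print(Tc)
M=np.column_stack([[-.1564,.9877,.0073],[.9876,.1564,-.011],[-.012,.0055,-.9999]])
H2=np.eye(4);H2[:3,:3]=M;H2[:3,3]=[.4469,-.1332,.3058]
m2=dict(m);m2['cam_to_world']=H2@Tc
print('cap front edge w2',atz(m2,318,203,.205),'back edge',atz(m2,318,239,.205))
print('w3 front',atz(m,314,245,.205))
t=optics.camera_model("top");im,_=snap("top","t4")
for f in("top","t4"):
    h=cv2.cvtColor(cv2.imread(f'pics/{f}.png'),cv2.COLOR_BGR2HSV);k=cv2.inRange(h,(55,120,30),(85,255,255))[225:265,335:380];ys,xs=np.nonzero(k);print(f,len(xs),xs.mean()+335 if len(xs) else 0,ys.mean()+225 if len(xs) else 0)
# where would a fingertip at TCP appear in top/scene
print(proj(t,o['tool_pos']),proj(optics.camera_model('scene'),o['tool_pos']))
```

```text
[[ 0.0012  0.9626  0.2708  0.0682]
 [ 1.     -0.0008 -0.0014 -0.0003]
 [-0.0012  0.2708 -0.9626 -0.1796]
 [ 0.      0.      0.      1.    ]]
cap front edge w2 [ 0.4457 -0.1102  0.205 ] back edge [ 0.4506 -0.1404  0.205 ]
w3 front [ 0.4459 -0.1072  0.205 ]
top 2 355.5 251.5
t4 0 0 0
[359.0482 246.2908] [342.0483 237.1289]
```

Run:
```python
from h import *
m=optics.camera_model("wrist");o=get_obs()
def H(p,r): M=np.eye(4);M[:3,:3]=R.from_rotvec(r).as_matrix();M[:3,3]=p;return M
m['cam_to_world']=np.linalg.inv(H(o['tool_pos'],o['tool_rot']))@np.array(m['cam_to_world'])
for z in(0,-.013,-.032,-.05):
  print(z,[proj(m,[x,y,z]) for x in(0,.011) for y in (0,-.0425,-.057)])
```

```text
0 [array([313.8104, 272.0035]), array([237.5272, 271.9527]), array([211.4896, 271.9353]), array([313.8346, 253.1857]), array([236.3445, 253.1277]), array([209.8948, 253.1079])]
-0.013 [array([313.8436, 280.8971]), array([232.221 , 280.8458]), array([204.36  , 280.8282]), array([313.8701, 260.8908]), array([230.8642, 260.8315]), array([202.5309, 260.8112])]
-0.032 [array([313.9016, 296.3891]), array([222.9773, 296.338 ]), array([191.9396, 296.3206]), array([313.9322, 274.3537]), array([221.2881, 274.2928]), array([189.6631, 274.272 ])]
-0.05 [array([313.9701, 314.7153]), array([212.0414, 314.6662]), array([177.2452, 314.6494]), array([314.0059, 290.3469]), array([209.9111, 290.2857]), array([174.3749, 290.2648])]
```

```bash
python3 -m pendant '[[[0,0,-25],[0,0,0],0],[[0,0,-25],[0,0,0],0],[[0,0,0],[0,0,0],0],[[0,0,0],[0,0,0],0]]'
python3 - <<'E'
from h import *
go([.449,-.127,.183])
im,m=snap("wrist","w5");s,_=snap("scene","s5")
cv2.imwrite('pics/x5.png',np.hstack([cv2.resize(im[200:440,200:440],(400,400),interpolation=cv2.INTER_CUBIC),cv2.resize(s[215:305,290:380],(400,400),interpolation=cv2.INTER_CUBIC)])[:,:,::-1])
E
```

```text
t: 4.95
tool_pos: [0.4501, -0.1283, 0.239]
tool_rot: [2.023, 2.392, 0.007]
contact_force: [-0.6, 0.0, -0.6]
opening: -0.0001
grip_force: 0.0
t 4.95 pos [ 0.4501 -0.1283  0.239 ] q [-0.4381 -0.3675  1.9129  0.0018  1.5863 -0.6051] F [-0.625   0.0367 -0.6367] open -0.00014638863618441226 0.0
axes x [-0.1662  0.9861 -0.0041] y [0.986  0.1663 0.0091] z [ 0.0097 -0.0026 -1.    ]
shift mm [ 1.7238 -1.3978 56.0106]
```

View pics/x5.png

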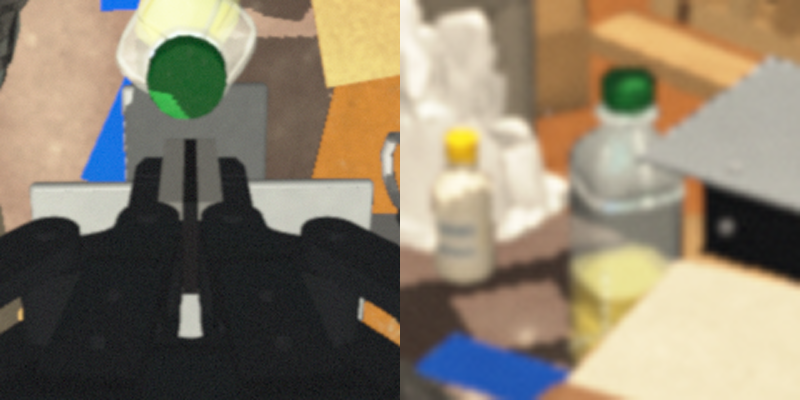

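The shut tips appear at wrist pixel (314,284), where the calibration puts the TCP at row 272 or less. The scene view also shows them about 35 mm above the reported TCP. So the fingers really end some 35–40 mm short of the reported TCP, and they closed above the cap. The bottle is untouched. I'll open, go lower and grip again.

```bash
python3 -m pendant '[[[1,-1,0],[0,0,0],1],[[0,0,0],[0,0,0],1],[[0,0,0],[0,0,0],1],[[0,0,0],[0,0,0],1],[[0,0,0],[0,0,0],1],[[0,0,0],[0,0,0],1],[[0,0,25],[0,0,0],1],[[0,0,25],[0,0,0],1],[[0,0,20],[0,0,0],1],[[0,0,15],[0,0,0],1],[[0,0,0],[0,0,0],1],[[0,0,0],[0,0,0],1]]' 40
python3 -m pendant '[[[0,0,0],[0,0,0],0.7],[[0,0,0],[0,0,0],0.6],[[0,0,0],[0,0,0],0.5],[[0,0,0],[0,0,0],0.4],[[0,0,0],[0,0,0],0.3],[[0,0,0],[0,0,0],0.2],[[0,0,0],[0,0,0],0.2],[[0,0,0],[0,0,0],0],[[0,0,0],[0,0,0],0]]'
```

```text
t: 6.05
tool_pos: [0.448, -0.1269, 0.1514]
tool_rot: [2.026, 2.396, 0.004]
contact_force: [0.4, 0.3, 0.6]
opening: 0.0856
grip_force: 0.0
t: 6.8
tool_pos: [0.4493, -0.1274, 0.1532]
tool_rot: [2.024, 2.393, 0.006]
contact_force: [-0.6, -0.9, 5.2]
opening: 0.0292
grip_force: 39.8
```

```bash
python3 -m pendant '[[[0,0,-8],[0,0,0],0],[[0,0,-18],[0,0,0],0],[[0,0,-28],[0,0,0],0],[[0,0,-28],[0,0,0],0],[[0,0,-28],[0,0,0],0],[[0,0,-28],[0,0,0],0],[[0,0,-25],[0,0,0],0],[[8,0,-15],[0,0,0],0],[[15,3,0],[0,0,0],0],[[22,3,0],[0,0,0],0],[[28,4,0],[0,0,0],0],[[32,5,0],[0,0,0],0]]'
python3 -m pendant '[[[34,5,0],[0,0,0],0],[[34,5,0],[0,0,0],0],[[34,5,0],[0,0,0],0],[[34,5,0],[0,0,0],0],[[34,5,0],[0,0,0],0],[[34,5,0],[0,0,0],0],[[34,5,0],[0,0,0],0],[[34,5,0],[0,0,0],0],[[30,5,0],[0,0,0],0],[[22,3,0],[0,0,0],0],[[15,3,0],[0,0,0],0],[[8,0,0],[0,0,0],0]]'
python3 -c "
from h import *
go([.443,.393,.153],down(.172))"
```

```text
t: 7.8
tool_pos: [0.444, -0.0205, 0.329]
tool_rot: [2.029, 2.394, 0.003]
contact_force: [0.8, 0.0, -1.5]
opening: 0.0294
grip_force: 39.9
t: 8.8
tool_pos: [0.4368, 0.331, 0.3283]
tool_rot: [2.024, 2.397, 0.002]
contact_force: [-0.4, 0.5, -0.6]
opening: 0.0293
grip_force: 39.9
t 8.8 pos [0.4368 0.331  0.3283] q [ 0.5149 -0.1764  1.6123 -0.0039  1.7032  0.3457] F [-0.3681  0.4718 -0.6325] open 0.029341509699198638 39.877578020095825
axes x [-0.1679  0.9858 -0.0028] y [0.9858 0.1679 0.0037] z [ 0.0041 -0.0022 -1.    ]
shift mm [ 60.5841  15.8686 175.1623]
turn [ 0.0036  0.0028 -0.0033]
```

```bash
python3 -m pendant '[[[15,4,0],[0,0,0],0],[[25,6,0],[0,0,0],0],[[15,4,0],[0,0,0],0],[[5,2,0],[0,0,0],0],[[0,0,15],[0,0,0],0],[[0,0,30],[0,0,0],0],[[0,0,30],[0,0,0],0],[[0,0,30],[0,0,0],0],[[0,0,30],[0,0,0],0],[[0,0,20],[0,0,0],0],[[0,0,8],[0,0,0],0],[[0,0,0],[0,0,0],0]]'
python3 -c "
from h import *
go([.443,.393,.153],down(.172))"
```

```text
t: 9.8
tool_pos: [0.4426, 0.3889, 0.1627]
tool_rot: [2.027, 2.395, -0.005]
contact_force: [0.4, 0.5, -1.7]
opening: 0.0295
grip_force: 39.9
t 9.8 pos [0.4426 0.3889 0.1627] q [ 0.5972 -0.0087  1.7282 -0.0048  1.4241  0.4322] F [ 0.4184  0.4889 -1.7182] open 0.029549171141676038 39.87472593784332
axes x [-0.165   0.9863 -0.0052] y [0.9863 0.165  0.0002] z [ 0.001  -0.0051 -1.    ]
shift mm [4.0385 1.0975 9.6513]
turn [ 0.0001  0.0052 -0.0063]
```

```bash
python3 -m pendant '[[[0,0,4],[0,0,0],0],[[0,0,3],[0,0,0],0],[[0,0,1.5],[0,0,0],0],[[0,0,1],[0,0,0],0],[[0,0,0],[0,0,0],0],[[0,0,0],[0,0,0],0]]'
```

```text
t: 10.3
tool_pos: [0.4445, 0.3916, 0.1577]
tool_rot: [2.025, 2.395, 0.007]
contact_force: [-0.1, -0.2, -2.2]
opening: 0.029
grip_force: 39.9
```

```bash
python3 -m pendant '[[[0,0,1.5],[0,0,0],0],[[0,0,1.5],[0,0,0],0],[[0,0,0],[0,0,0],0]]'; python3 -m pendant '[[[0,0,1.5],[0,0,0],0],[[0,0,0],[0,0,0],0],[[0,0,0],[0,0,0],0]]'
```

```text
t: 10.55
tool_pos: [0.4441, 0.3913, 0.1536]
tool_rot: [2.025, 2.395, 0.004]
contact_force: [-0.6, 0.0, -1.2]
opening: 0.0292
grip_force: 39.9
t: 10.8
tool_pos: [0.4446, 0.3916, 0.1532]
tool_rot: [2.025, 2.395, 0.007]
contact_force: [-1.3, -0.2, 1.5]
opening: 0.0291
grip_force: 40.2
```

```bash
python3 -m pendant '[[[0,0,0],[0,0,0],0.5],[[0,0,0],[0,0,0],0.8],[[0,0,0],[0,0,0],1],[[0,0,0],[0,0,0],1],[[0,0,0],[0,0,0],1],[[0,0,-15],[0,0,0],1],[[0,0,-30],[0,0,0],1],[[0,0,-35],[0,0,0],1],[[0,0,-35],[0,0,0],1],[[0,0,-35],[0,0,0],1],[[0,0,0],[0,0,0],1]]'
python3 - <<'E'
from h import *
go([.443,.393,.3])
obs=[]
for n in("wrist","top","scene"):
    im,m=snap(n,n+"6"); h=cv2.cvtColor(im,cv2.COLOR_RGB2HSV); k=cv2.inRange(h,(55,130,30),(85,255,255))
    n_,l,st,c=cv2.connectedComponentsWithStats(k)
    for i in range(1,n_):
        if st[i][4]>15: print(n,st[i],c[i])
    print(proj(m,[.4445,.3916,.205]))
E
```

```text
t: 11.72
tool_pos: [0.446, 0.3934, 0.3125]
tool_rot: [2.022, 2.392, 0.027]
contact_force: [0.6, -0.4, 1.1]
opening: 0.0856
grip_force: 0.0
t 11.7167 pos [0.446  0.3934 0.3125] q [ 0.6    -0.0759  1.5461 -0.0043  1.652   0.4326] F [ 0.5825 -0.4042  1.1402] open 0.08555159713269299 0.0
axes x [-0.1663  0.9861  0.0042] y [0.9859 0.1661 0.0193] z [ 0.0184  0.0073 -0.9998]
shift mm [ 0.0914 -3.2739 12.4828]
wrist [387   0  23  15 176] [400.3011   5.733 ]
wrist [152 192  34  54 190] [168.2211 217.5895]
wrist [292 209  35  36 976] [309.374  226.4262]
[309.1655 229.6188]
[100.6487 247.4572]
scene [214 181   7   6  38] [217.1579 183.5263]
[218.018  180.2829]
```

Run:
```python
from h import *
from scipy.optimize import least_squares
D=[([.0533,1.6142,1.476],[.1423,-.6079,.1930]),([.0222,1.2537,1.867],[.1423,-.6084,.4333]),([-.3857,1.6088,1.9184],[.3849,-.2368,.4342]),([-.3661,1.8033,1.7175],[.4469,-.1332,.3058]),([-.3387,1.9704,1.499],[.453,-.1276,.1909]),([-.0087,1.7282,1.4241],[.4426,.3889,.1627]),([-.1764,1.6123,1.7032],[.4368,.331,.3283]),([-.0759,1.5461,1.652],[.446,.3934,.3125])]
def f(v):
    h,L2,L3,Lt,e=v;o=[]
    for q,p in D:
        a=q[0];b=a+q[1];c=b+q[2]
        o+= [L2*np.sin(a)+L3*np.sin(b)+e*np.cos(b)+Lt*np.sin(c)-np.hypot(*p[:2]), h+L2*np.cos(a)+L3*np.cos(b)-e*np.sin(b)+Lt*np.cos(c)-p[2]]
    return o
r=least_squares(f,[.2,.4,.4,.3,0]);print(r.x,np.array(r.fun)*1000)
r=least_squares(lambda v:f([*v,0]),[.2,.4,.4,.3]);print(r.x,np.array(r.fun)*1000, 'h-Lt',r.x[0]-r.x[3])
```

```text
[0.2359 0.4218 0.6142 0.3103 0.0959] [-0.3723 -0.9551 -0.3036  0.7483 -0.432   1.3323  0.1272  0.442  -0.1499
 -0.5509 -0.2495 -1.1571  0.2349  0.1296  0.0589  0.011 ]
[0.0523 0.39   0.6177 0.1902] [ 10.8941  -1.133  -25.3761  -1.8057 -17.8618  -0.3164   3.778    2.7122
  18.4289   1.4207  17.9251  -2.1693  -3.9172   0.7834  -6.014    0.508 ] h-Lt -0.13790239295111886
```

```bash
python3 -m pendant '[[[-20,0,-25],[0,0,0],0.5],[[-35,-8,-25],[0,0,0],0],[[-35,-8,-20],[0,0,0],0],[[-35,-8,-20],[0,0,0],0],[[-35,-9,0],[0,0,0],0],[[-35,-9,0],[0,0,0],0],[[-35,-9,0],[0,0,0],0],[[-30,-9,0],[0,-0.12,0],0],[[0,0,0],[0,-0.12,0],0],[[0,0,0],[0,-0.12,0],0],[[0,0,0],[0,-0.12,0],0],[[0,0,0],[0,-0.12,0],0]]'
python3 -c "
from h import *
go([.443,.12,.4])"
```

```text
t: 12.87
tool_pos: [0.4267, 0.1266, 0.3904]
tool_rot: [1.696, 2.003, -0.527]
contact_force: [0.2, 0.1, -0.3]
opening: 0.0001
grip_force: 0.0
t 12.8667 pos [0.4267 0.1266 0.3904] q [ 0.5078 -0.2942  1.7026 -0.6059  1.8937  0.192 ] F [ 0.2398  0.0775 -0.3104] open 0.0001309636717012609 0.0
axes x [-0.1335  0.8096 -0.5716] y [0.9861 0.1662 0.0051] z [ 0.0992 -0.5629 -0.8205]
shift mm [-13.0177  15.0082  -2.5027]
```

```bash
cat > kin.py <<'E'
from h import *
from scipy.optimize import least_squares
D=[([-1.46,.0533,1.6142,0,1.476,-.119],[.1423,-.6079,.1930]),([-1.46,.0222,1.2537,0,1.867,-1.565],[.1423,-.6084,.4333]),([-.7183,-.3857,1.6088,.0027,1.9184,-.886],[.3849,-.2368,.4342]),([-.4493,-.3661,1.8033,0,1.7175,-.6064],[.4469,-.1332,.3058]),([-.4334,-.3387,1.9704,.0007,1.499,-.6161],[.453,-.1276,.1909]),([.5972,-.0087,1.7282,-.0048,1.4241,.4322],[.4426,.3889,.1627]),([.5149,-.1764,1.6123,-.0039,1.7032,.3457],[.4368,.331,.3283]),([.6,-.0759,1.5461,-.0043,1.652,.4326],[.446,.3934,.3125]),
([.5078,-.2942,1.7026,-.6059,1.8937,.192],[.4267,.1266,.3904])]
rz=lambda a:R.from_euler('z',a).as_matrix();ry=lambda a:R.from_euler('y',a).as_matrix()
def fk(q,v):
    h,L2,L3,Lt,e,s,b,w=v
    A=rz(q[0])@ry(q[1]);p=np.array([0,0,h])+rz(q[0])@[b,s,0]+A@[0,0,L2]
    A=A@ry(q[2]);p=p+A@[e,0,L3];A=A@rz(q[3])@ry(q[4]);p=p+A@[w,0,Lt];return p,A@rz(q[5])
def fit(D):
    f=lambda v:np.concatenate([1000*(fk(q,v)[0]-p) for q,p in D]+[np.array(v[4:])*2])
    r=least_squares(f,[.2,.4,.4,.3,0,0,0,0]);return r.x,r.fun
if __name__=='__main__':
    v,f=fit(D);print(v);print(f[:3*len(D)].reshape(-1,3))
    o=get_obs();print(fk(o['q'],v)[1].T@R.from_rotvec(o['tool_rot']).as_matrix())
E
python3 kin.py
```

```text
[0.2381 0.4264 0.6098 0.3168 0.0957 0.0742 0.0003 0.0002]
[[-0.0176 -0.0141 -0.0245]
 [ 0.0377 -0.0114 -0.0358]
 [-0.0317  0.0077 -0.0143]
 [ 0.0391  0.0575  0.0588]
 [ 0.0019 -0.0281 -0.035 ]
 [-0.0236 -0.0293  0.0101]
 [ 0.0187 -0.0049 -0.0255]
 [ 0.008  -0.0201  0.0648]
 [ 0.0043  0.0015  0.0015]]
[[-0. -1. -0.]
 [ 1.  0.  0.]
 [ 0. -0.  1.]]
```

```bash
cat > ik.py <<'E'
from kin import *
V,_=fit(D)
C=np.array([[0,-1,0],[1,0,0],[0,0,1.]])
LO=np.array([-3.01,-1.01,.06,-1.02,.09,-3.14]);HI=np.array([3.01,2.22,2.58,4.17,2.62,3.14])
def ik(p,Rt,q0s,roll=True):
    best=None
    for q0 in q0s:
        def f(q):
            P,A=fk(q,V);A=A@C
            return np.concatenate([(P-p)*10,(A[:,2]-Rt[:,2]) if roll=='free' else (R.from_matrix(A.T@Rt).as_rotvec())])
        r=least_squares(f,np.clip(q0,LO+.01,HI-.01),bounds=(LO,HI))
        if best is None or r.cost<best[0]: best=(r.cost,r.x)
    return best
def horiz(yaw,el,roll=0):
    "tool z at world yaw, elevation el; roll 0: closing axis horizontal"
    z=np.array([np.cos(yaw)*np.cos(el),np.sin(yaw)*np.cos(el),np.sin(el)]);y=np.cross([0,0,1],z);y/=np.linalg.norm(y)
    return np.column_stack([np.cross(y,z),y,z])@rz(roll)
if __name__=='__main__':
    tip=np.array([.465,-.189,.135]);d=.038
    q0s=[[.3,-.3,1.8,a,1.2,0] for a in(-.9,0,2.0,3.2,4.)]
    for el in(-40,-25,-10,5,20,35):
        for yaw in(-35,-50,-65,-80,-95,-115):
            M=horiz(np.deg2rad(yaw),np.deg2rad(el));c,q=ik(tip+d*M[:,2],M,q0s,'free')
            if c<1e-5: print(el,yaw,q,'wristz',round(tip[2]-(V[3]-d)*np.sin(np.deg2rad(el)),3))
E
python3 ik.py
```

```text
-40 -35 [-0.4773 -0.7083  2.5362 -0.2338  0.4562  0.    ] wristz 0.314
-40 -50 [-0.3048 -0.5636  2.4574 -0.7945  0.6156  0.    ] wristz 0.314
-40 -65 [-0.1869 -0.3885  2.3458 -0.9694  0.8547  0.    ] wristz 0.314
-40 -80 [-0.1241 -0.2207  2.2191 -0.9796  1.0796  0.    ] wristz 0.314
-40 -95 [-0.1047 -0.0719  2.0884 -0.9275  1.2775  0.    ] wristz 0.314
-40 -115 [-0.1258  0.0954  1.9194 -0.8197  1.5059  0.    ] wristz 0.314
-25 -115 [-0.06    0.2327  1.888  -1.0058  1.634   0.    ] wristz 0.253
5 -50 [-0.1782  0.0119  2.5169  3.8975  1.1929  0.    ] wristz 0.111
20 -35 [-0.4507  0.2983  2.4974  3.2921  1.578   0.    ] wristz 0.04
20 -50 [-0.2133  0.3423  2.4081  3.7554  1.6038  0.    ] wristz 0.04
20 -65 [-0.0732  0.4068  2.2818  4.1119  1.6779  0.    ] wristz 0.04
35 -35 [-0.4702  0.5947  2.3345  3.2666  1.9712  0.    ] wristz -0.025
35 -50 [-0.2794  0.6057  2.2718  3.6587  1.9567  0.    ] wristz -0.025
35 -65 [-0.1542  0.6309  2.1767  3.9737  1.974   0.    ] wristz -0.025
```

```bash
cat > pad.py <<'E'
from ik import *
L0=np.array([.473,-.2333]);ps=-1.395
ex=np.array([np.cos(ps),np.sin(ps),0]);ey=np.array([-np.sin(ps),np.cos(ps),0])
def lamp(x,y,z): return np.array([*L0,0])+ex*x/1000+ey*y/1000+np.array([0,0,z/1000])
if __name__=='__main__':
    q0s=[[-.1,-.2,2.2,-.9,1.1,r] for r in(0,1.5,-1.5)]
    for yaw in(-80,-88,-96):
      for el in(-30,-33,-36,-40):
        e=np.deg2rad(el);M0=horiz(np.deg2rad(yaw),e)
        for roll in(0,np.pi):
            M=M0@rz(roll);tip=lamp(-38,0,134)
            c,q=ik(tip+.038*M[:,2],M,q0s)
            if c<1e-6: print(yaw,el,round(roll,1),q)
E
python3 pad.py
```

```text
-80 -40 0 [-0.1399 -0.2158  2.217  -0.9831  1.0661  0.1595]
-80 -40 3.1 [-0.1399 -0.2158  2.217  -0.9831  1.0661 -2.9821]
-88 -40 0 [-0.124  -0.1343  2.1473 -0.9604  1.176   0.2585]
-88 -40 3.1 [-0.124  -0.1343  2.1473 -0.9604  1.176  -2.8831]
-96 -36 0 [-0.0938 -0.0274  2.0783 -0.9948  1.304   0.4042]
-96 -36 3.1 [-0.0938 -0.0274  2.0783 -0.9948  1.304  -2.7374]
-96 -40 0 [-0.1185 -0.0583  2.0775 -0.9271  1.2785  0.3453]
-96 -40 3.1 [-0.1185 -0.0583  2.0775 -0.9271  1.2785 -2.7963]
```

```bash
cat > tgt.py <<'E'
from pad import *
M=horiz(np.deg2rad(-88),np.deg2rad(-40))
TG=lamp(-52.5,0,134.4)+.038*M[:,2]; PRE=TG-.11*M[:,2]
if __name__=='__main__':
    print('M',M,'PRE',PRE,'TG',TG);go(PRE,M);print(M.T@(PRE-get_obs()['tool_pos'])*1000)
    print(ik(PRE,M,[get_obs()['q']]))
E
python3 tgt.py
```

```text
M [[-0.0224  0.9994  0.0267]
 [ 0.6424  0.0349 -0.7656]
 [-0.766   0.     -0.6428]] PRE [ 0.4619 -0.1265  0.1807] TG [ 0.4648 -0.2107  0.11  ]
t 12.8667 pos [0.4267 0.1266 0.3904] q [ 0.5078 -0.2942  1.7026 -0.6059  1.8937  0.192 ] F [ 0.2398  0.0775 -0.3104] open 0.0001309636717012609 0.0
axes x [-0.1335  0.8096 -0.5716] y [0.9861 0.1662 0.0051] z [ 0.0992 -0.5629 -0.8205]
shift mm [-89.7485  -8.4644 318.0834]
turn [ 0.0932 -0.2642  0.0943]
[ -2.7182  26.3269 329.5497]
(np.float64(2.609529453087595e-25), array([ 0.0914, -0.2201,  2.0879, -0.8839,  1.4235,  0.2647]))
```

```bash
python3 -m pendant '[[[0,0,0],[0.031,-0.088,0.031],0],[[0,0,0],[0.031,-0.088,0.031],0],[[0,0,0],[0.031,-0.088,0.031],0],[[0,4,35],[0,0,0],0],[[0,4,35],[0,0,0],0],[[0,4,35],[0,0,0],0],[[0,4,35],[0,0,0],0],[[0,4,35],[0,0,0],0],[[0,4,35],[0,0,0],0],[[0,0,35],[0,0,0],0],[[0,0,35],[0,0,0],0],[[0,0,35],[0,0,0],0]]'
python3 tgt.py | tail -8
```

```text
t: 13.87
tool_pos: [0.4577, -0.1133, 0.1837]
tool_rot: [1.67, 1.736, -0.777]
contact_force: [0.3, -0.8, 0.1]
opening: -0.0002
grip_force: 0.0
 [ 0.6424  0.0349 -0.7656]
 [-0.766   0.     -0.6428]] PRE [ 0.4619 -0.1265  0.1807] TG [ 0.4648 -0.2107  0.11  ]
t 13.8667 pos [ 0.4577 -0.1133  0.1837] q [ 0.1174 -0.2273  2.0851 -0.8703  1.4491  0.2672] F [ 0.3407 -0.7748  0.0784] open -0.0002127913702572817 0.0
axes x [-0.0276  0.6475 -0.7616] y [ 0.9993  0.0366 -0.0051] z [ 0.0246 -0.7612 -0.6481]
shift mm [-6.3246  3.7237 12.1207]
turn [-0.002  -0.0069  0.005 ]
[-6.2223  3.7307 12.1714]
(np.float64(6.218011477520076e-23), array([ 0.0914, -0.2201,  2.0879, -0.8839,  1.4235,  0.2647]))
```

```bash
python3 -m pendant '[[[-6,4,22],[0,-0.007,0.005],0],[[0,0,25],[0,0,0],0],[[0,0,25],[0,0,0],0],[[0,0,20],[0,0,0],0],[[0,0,15],[0,0,0],0],[[0,0,10],[0,0,0],0],[[0,0,5],[0,0,0],0],[[0,0,0],[0,0,0],0]]'
python3 - <<'E'
from tgt import *
go(TG,M);o=get_obs();m=optics.camera_model('wrist');snap('wrist','wp')
t=o['tool_pos']-.038*R.from_rotvec(o['tool_rot']).as_matrix()[:,2]
print('tip lamp coords',(t-np.array([*L0,0]))@np.column_stack([ex,ey,[0,0,1]])*1000)
E
```

```text
t: 14.53
tool_pos: [0.4655, -0.2093, 0.1116]
tool_rot: [1.671, 1.725, -0.779]
contact_force: [0.6, -0.1, 0.1]
opening: -0.0001
grip_force: 0.0
t 14.5333 pos [ 0.4655 -0.2093  0.1116] q [-0.0902 -0.1388  2.1471 -0.9506  1.2059  0.2745] F [ 0.5744 -0.1396  0.1357] open -9.741888281197132e-05 0.0
axes x [-0.0208  0.6427 -0.7659] y [ 0.9995  0.032  -0.0003] z [ 0.0243 -0.7655 -0.643 ]
shift mm [ 0.3567 -0.665   2.0728]
turn [-0.0024 -0.0003 -0.0016]
tip lamp coords [-53.7292   0.9428 136.0137]
```

```bash
python3 -m pendant '[[[-2.3,0,-1.9],[0,0,0],0],[[-1.5,0,-1.3],[0,0,0],0],[[0,0,0],[0,0,0],0]]' | egrep 'tool_pos|contact'
python3 -m pendant '[[[-1.5,0,-1.3],[0,0,0],0],[[0,0,0],[0,0,0],0],[[0,0,0],[0,0,0],0]]' | egrep 'tool_pos|contact'
python3 -m pendant '[[[-1.5,0,-1.3],[0,0,0],0],[[0,0,0],[0,0,0],0],[[0,0,0],[0,0,0],0]]' | egrep 'tool_pos|contact'
python3 -m pendant '[[[-1.5,0,-1.3],[0,0,0],0],[[0,0,0],[0,0,0],0],[[0,0,0],[0,0,0],0]]' | egrep 'tool_pos|contact'
```

```text
tool_pos: [0.4673, -0.2085, 0.1193]
contact_force: [-1.4, 1.3, -1.0]
tool_pos: [0.4672, -0.2087, 0.1208]
contact_force: [0.5, 2.6, -0.5]
tool_pos: [0.4672, -0.2092, 0.123]
contact_force: [0.5, 1.3, -0.0]
tool_pos: [0.4669, -0.2091, 0.1247]
contact_force: [0.7, 0.2, -0.2]
```

```bash
for i in 1; do python3 -m pendant '[[[-1.5,0,-1.3],[0,0,0],0],[[0,0,0],[0,0,0],0],[[0,0,0],[0,0,0],0]]' | egrep 'tool_pos|contact'; done
python3 -m pendant '[[[-1.5,0,-1.3],[0,0,0],0],[[0,0,0],[0,0,0],0],[[0,0,0],[0,0,0],0]]' | egrep 'tool_pos|contact'
python3 -m pendant '[[[-1.5,0,-1.3],[0,0,0],0],[[0,0,0],[0,0,0],0],[[0,0,0],[0,0,0],0]]' | egrep 'tool_pos|contact'
python3 - <<'E'
from h import *
im,m=snap('wrist','wq')
a=cv2.imread('pics/wp.png');b=im[:,:,::-1]
f=lambda i:cv2.resize(i[130:430,200:430],(400,522),interpolation=cv2.INTER_CUBIC)
cv2.imwrite('pics/x6.png',cv2.convertScaleAbs(np.hstack([f(a),f(b)]),alpha=1.6,beta=15))
E
```

```text
tool_pos: [0.4669, -0.209, 0.1266]
contact_force: [-0.5, 0.2, 0.6]
tool_pos: [0.467, -0.2089, 0.1286]
contact_force: [-0.7, 0.5, 0.7]
tool_pos: [0.4664, -0.2086, 0.1296]
contact_force: [-0.4, 1.7, -2.2]
```

View pics/x6.png

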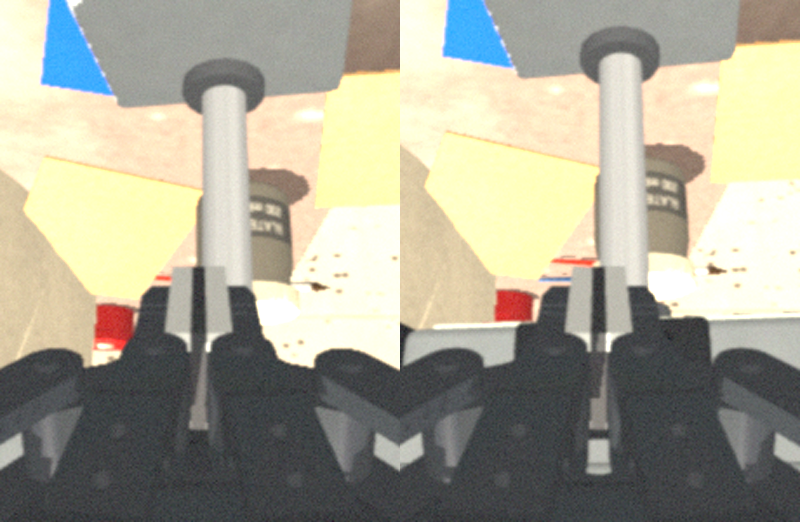

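Right picture: the head's underside now shows at row ~325 beside the fingers, with a bezel edge at the right near col 710. The fingers point under the middle of the bar, which they hide. I'll keep pushing up and watch the force.

```bash
python3 - <<'E'
from tgt import *
m=optics.camera_model('wrist')
for p in((-22,30,152),(-22,-30,152),(-45,20,154),(-45,-20,154),(-15,-74,150),(-15,74,150)):
    u=proj(m,lamp(*p)); print(p,[(u[0]-200)/230*400+400,(u[1]-130)/300*522])
E
for i in 1; do python3 -m pendant '[[[-0.8,0,-0.7],[0,0,0],0],[[0,0,0],[0,0,0],0]]' | egrep 'tool_pos|contact'; done
python3 -m pendant '[[[-0.8,0,-0.7],[0,0,0],0],[[0,0,0],[0,0,0],0]]' | egrep 'tool_pos|contact'
python3 -m pendant '[[[-0.8,0,-0.7],[0,0,0],0],[[0,0,0],[0,0,0],0]]' | egrep 'tool_pos|contact'
python3 -m pendant '[[[-0.8,0,-0.7],[0,0,0],0],[[0,0,0],[0,0,0],0]]' | egrep 'tool_pos|contact'
```

```text
(-22, 30, 152) [np.float64(704.7740486086464), np.float64(316.8545201373875)]
(-22, -30, 152) [np.float64(512.3731673815053), np.float64(323.5420448098633)]
(-45, 20, 154) [np.float64(669.4197535699136), np.float64(306.59614353723276)]
(-45, -20, 154) [np.float64(524.5566307089991), np.float64(311.9847488904958)]
(-15, -74, 150) [np.float64(391.52039105121395), np.float64(326.4095799131968)]
(-15, 74, 150) [np.float64(849.6333548629591), np.float64(310.3485230334101)]
tool_pos: [0.4661, -0.2084, 0.1301]
contact_force: [0.6, 1.4, -5.9]
tool_pos: [0.4658, -0.2082, 0.1305]
contact_force: [-0.8, 2.6, -10.0]
tool_pos: [0.4654, -0.2079, 0.1311]
contact_force: [-1.7, 4.3, -11.8]
tool_pos: [0.4651, -0.2076, 0.1317]
contact_force: [-1.6, 7.0, -14.7]
```

```bash
python3 -m pendant '[[[5,0,4],[0,0,0],0],[[11,0,9],[0,0,0],0],[[0,0,-20],[0,0,0],0],[[0,0,-30],[0,0,0],0],[[0,0,-30],[0,0,0],0],[[0,0,-30],[0,0,0],0],[[0,0,0],[0,0,0],0]]'
python3 - <<'E'
from tgt import *
im,m=snap('wrist','wr');go(PRE,M)
for n,p in dict(on=[(-45,-20,154),(-45,20,154),(-53,-20,162),(-53,20,162)],off=[(-45,-20,163),(-45,20,163),(-52,-20,172),(-52,20,172)],bez=[(-22,-30,152),(-22,30,152),(-22,-30,186),(-22,30,186)],lip=[(-60,-74,193),(-60,74,193)]).items(): print(n,[proj(m,lamp(*q)).round() for q in p])
cv2.imwrite('pics/x7.png',cv2.convertScaleAbs(cv2.resize(im[130:330,180:450],(800,592),interpolation=cv2.INTER_CUBIC)[:,:,::-1],alpha=1.5,beta=20))
E
```

```text
t: 17.63
tool_pos: [0.4691, -0.123, 0.1945]
tool_rot: [1.664, 1.713, -0.765]
contact_force: [0.6, -0.1, 1.4]
opening: 0.0002
grip_force: 0.0
t 17.6833 pos [ 0.4681 -0.1239  0.192 ] q [ 0.0983 -0.2226  2.0718 -0.8885  1.4322  0.2658] F [-0.7129 -0.8579  0.0591] open -8.95930511112796e-05 0.0
axes x [-0.0121  0.6385 -0.7695] y [0.9992 0.036  0.0142] z [ 0.0368 -0.7688 -0.6384]
shift mm [ 7.1602 -6.4615  9.0014]
turn [ 0.01    0.0056 -0.0102]
on [array([279., 252.]), array([330., 249.]), array([277., 258.]), array([329., 255.])]
off [array([279., 263.]), array([331., 260.]), array([277., 271.]), array([330., 268.])]
bez [array([274., 261.]), array([345., 256.]), array([273., 300.]), array([347., 296.])]
lip [array([200., 300.]), array([411., 289.])]
```

Run:
```python
import cv2
g=cv2.cvtColor(cv2.imread('pics/wr.png'),cv2.COLOR_BGR2GRAY)
for c in(265,277,283,288,322,327,334,340,355):print(c,g[236:300:2,c])
```

```text
265 [185 190 184 184 187 187 186 186 187 181 184 180 175 173 116 106 108 109
 112 111 111 110 113 112 111 112 114 113 112 110  98 121]
277 [185 181 178 181 182 179 180 177 177 181 180 179 165  59  26  31  29  29
  31  29  25  30  33  28  27  28  49 104 109  75 105 130]
283 [180 181 181 182 181 179 182 175 178 176 173 175 101  31  30  25  30  24
  25  21  23  26  25  30  31  27  36  63  65  72  99  62]
288 [179 177 179 178 175 177 175 179 176 159 155 110  65  24  24  27  32  27
  34  33  30  30  23  26  27  28  28  29  24  35  30  30]
322 [127 128 129 130 129 129 129 130 132 124  72  33  19  25  26  29  28  30
  38  26  26  29  27  44  99 104 107 104 104 105 103 105]
327 [ 86  88  91  92  90  94 112 147 135 130  97  29  18  14  25  26  29  30
  24  27  22  26  24  46 102 106 105 106 104 103 105 105]
334 [ 86  83  88  84  84  87 107 165 165 164 129  32  28  32  26  30  21  25
  29  27  29  27  28  26  26  30  28  36  90  63  28  33]
340 [ 80  84  82  80  82  81  87 154 162 172 107  32  26  27  21  27  34  27
  25  28  28  29  29  27  62 124 130 108  98  68  33  29]
355 [138 132 140 140 137 140 145 138 136 154 162 114 101 106 107 106 106 107
 108 109 107 107 109 107 108 106 107  94 107 132 178 186]
```

The bar no longer protrudes below the bezel: dark starts at the bezel edge, rows 257–262, where an ON bar would start at about 250. So the switch is OFF. Next is the tag.

```bash
python3 -m pendant '[[[0,0,-35],[0,0,0],0.3],[[0,0,-40],[0,0,0],0.7],[[0,0,-40],[0,0,0],0.7],[[0,0,-40],[0,0,0],0.7],[[0,0,-40],[0,0,0],0.7],[[0,0,-20],[0,0.12,0],0.7],[[0,0,0],[0,0.12,0],0.7],[[0,0,0],[0,0.12,0],0.7],[[0,0,0],[0,0.12,0],0.7],[[0,0,0],[0,0.12,0],0.7],[[0,0,0],[0,0.12,0],0.7],[[0,0,0],[0,0.12,0],0.7]]'
python3 -c "
from h import *
M=down(.166);P=np.array([.409,.155,.26]);go(P,M);print(M.T@(P-get_obs()['tool_pos'])*1000)"
```

```text
t: 18.68
tool_pos: [0.4587, 0.0384, 0.3257]
tool_rot: [2.167, 2.235, -0.026]
contact_force: [-0.9, 0.0, 0.3]
opening: 0.0596
grip_force: 0.0
t 18.6833 pos [0.4587 0.0384 0.3257] q [-0.0564 -0.397   1.7944 -0.0321  1.7333 -0.0926] F [-0.8778  0.0094  0.3489] open 0.0595905105277117 0.0
axes x [-0.0307  0.999  -0.0325] y [0.9995 0.031  0.008 ] z [ 0.009  -0.0322 -0.9994]
shift mm [120.1464 -46.5969  61.4559]
turn [ 0.0058  0.033  -0.1351]
[123.2136 -29.7627  65.6951]
```

```bash
python3 -m pendant '[[[0,0,0],[0.005,0.03,-0.07],0.7],[[0,0,0],[0,0,-0.065],0.7],[[31,-7,5],[0,0,0],0.7],[[31,-8,20],[0,0,0],0.7],[[31,-8,20],[0,0,0],0.7],[[30,-7,20],[0,0,0],0.7],[[0,0,0],[0,0,0],0.7],[[0,0,0],[0,0,0],0.7]]'
python3 - <<'E'
from h import *
go([.409,.155,.26],down(.166))
im,m=snap('wrist','wt')
g=cv2.cvtColor(im,cv2.COLOR_RGB2HSV)
for p in([.409,.195,.01],[.424,.147,.005]):print(proj(m,p))
k=cv2.inRange(g,(0,0,190),(180,40,255))
n,l,st,c=cv2.connectedComponentsWithStats(k)
for i in range(1,n):
    if st[i][4]>150:
        ys,xs=np.nonzero(l==i);r=cv2.minAreaRect(np.column_stack([xs,ys]).astype(np.float32));print(st[i],c[i],r)
cv2.imwrite('pics/x8.png',cv2.resize(im[60:360,160:480],(800,600))[:,:,::-1])
E
```

```text
t: 19.35
tool_pos: [0.4073, 0.1555, 0.257]
tool_rot: [2.025, 2.399, -0.012]
contact_force: [0.8, -1.1, -0.2]
opening: 0.0598
grip_force: 0.0
t 19.35 pos [0.4073 0.1555 0.257 ] q [ 0.1986 -0.446   1.9406 -0.0066  1.6518  0.0292] F [ 0.7653 -1.0831 -0.1766] open 0.059802151765429135 0.0
axes x [-0.1681  0.9857 -0.0067] y [ 0.9858  0.1681 -0.0046] z [-0.0034 -0.0074 -1.    ]
shift mm [-0.8368  1.5989 -3.0205]
turn [-0.0046  0.0067  0.0029]
[321.389  168.7147]
[326.3175 208.4058]
[ 344   61  111   89 3174] [397.9231  96.3198] ((395.7021789550781, 102.44166564941406), (79.37422180175781, 114.47035217285156), 82.64761352539062)
[352 118  46  47 696] [380.6092 141.8175] ((379.25762939453125, 147.43231201171875), (26.167081832885742, 58.22175979614258), 37.405357360839844)
[303 143  31  22 514] [318.893  152.6907] ((318.38824462890625, 154.0470428466797), (20.554664611816406, 29.911636352539062), 85.60128784179688)
[416 142  26  26 242] [431.7025 155.6777] ((431.2078552246094, 157.02728271484375), (19.54354476928711, 28.413681030273438), 43.02506637573242)
[439 146  25  27 241] [453.8423 160
[... 637 characters left out ...]
 223] [445.4888 218.5291] ((443.43341064453125, 219.18429565429688), (13.436742782592773, 25.471391677856445), 83.2901611328125)
[369 224  19  51 448] [378.0714 247.9821] ((378.2783508300781, 248.87631225585938), (49.574851989746094, 17.338354110717773), 84.47245788574219)
[410 249  18  35 343] [419.4169 265.2536] ((418.4459533691406, 265.3243408203125), (16.111101150512695, 33.37299346923828), 9.462322235107422)
[439 272  16  37 345] [445.887 293.2  ] ((447.9808044433594, 290.59613037109375), (15.100940704345703, 35.3009033203125), 11.309932708740234)
[372 276  25  19 213] [382.7042 283.831 ] ((384.6000671386719, 282.6999816894531), (17.8885440826416, 21.913463592529297), 63.43495178222656)
```

View pics/x8.png

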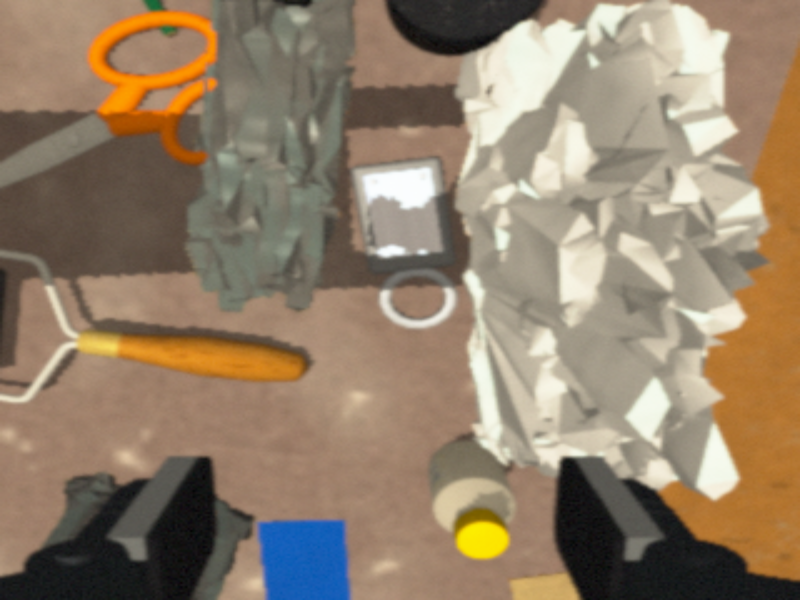

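The tag is seen clearly. Plate corners in crop pixels are (354,170), (437,158), (454,262) and (372,272), ring centre (418,299). Crumpled paper lies close to the plate's right side (col ~460–475), and a grey rag lies left of it (col ~335).

Run:
```python
from h import *
m=optics.camera_model('wrist')
w=lambda x,y,z:atz(m,160+x/2.5,60+y/2.5,z)
c=[w(*p,.01) for p in((354,170),(437,158),(454,262),(372,272))];print(np.array(c))
L=lambda a,b:np.linalg.norm(c[a]-c[b])*1000
print('edges',L(0,1),L(1,2),L(2,3),L(3,0))
r=w(418,299,.005);pc=sum(c)/4;print('ring',r,'ctr',pc,np.linalg.norm(r-pc))
for d in(c[3]-c[0],c[2]-c[1],r-pc):print('yaw',np.arctan2(d[1],d[0]))
d=c[1]-c[0];print(np.arctan2(d[1],d[0])-np.pi/2)
print('ring diam',np.linalg.norm(w(380,299,.005)-w(456,299,.005)))
print('heap edge',w(460,190,.0),w(470,250,0),'rag',w(340,190,0))
t=optics.camera_model('top')
for p in c+[r]: print(((proj(t,p)-[130,170])*2+[0,300]).round())
```

```text
[[0.3793 0.2374 0.01  ]
 [0.417  0.2493 0.01  ]
 [0.434  0.2036 0.01  ]
 [0.3954 0.1921 0.01  ]]
edges 39.53941895792184 48.77752218812584 40.217572846922415 48.05659324618578
ring [0.4202 0.1826 0.005 ] ctr [0.4064 0.2206 0.01  ] 0.04070591288246253
yaw -1.228093034015128
yaw -1.214858193436658
yaw -1.2236156867769805
-1.2659495029149106
ring diam 0.03786694899012938
heap edge [0.4312 0.2372 0.    ] [0.4416 0.2101 0.    ] rag [0.3736 0.2274 0.    ]
[133. 530.]
[123. 497.]
[163. 483.]
[172. 516.]
[181. 495.]
```

Run:
```python
from h import *
m=optics.camera_model('wrist')
w=lambda x,y,z:atz(m,160+x/2.5,60+y/2,z)
c=[w(*p,.01) for p in((354,170),(437,158),(454,262),(372,272))];print(np.array(c))
L=lambda a,b:np.linalg.norm(c[a]-c[b])*1000
print('edges',L(0,1),L(1,2),L(2,3),L(3,0))
r=w(418,299,.005);pc=sum(c)/4;print('ring',r,'ctr',pc,np.linalg.norm(r-pc))
for d in(c[3]-c[0],c[2]-c[1],r-pc):print('yaw',np.arctan2(d[1],d[0]))
d=c[1]-c[0];print(np.arctan2(d[1],d[0])-np.pi/2)
print('heap edge',w(460,190,.0),w(470,250,0),'rag',w(340,190,0))
t=optics.camera_model('top')
for p in c+[r]: print(((proj(t,p)-[130,170])*2+[0,300]).round())
s=optics.camera_model('scene');print('ring z',tri([(s,235+130/4,222+178/4),(t,130+212/2,170+192/2),(m,160+418/2.5,60+299/2)]))
```

```text
[[0.3823 0.2183 0.01  ]
 [0.4203 0.2317 0.01  ]
 [0.44   0.1723 0.01  ]
 [0.4009 0.1593 0.01  ]]
edges 40.258896237434044 62.637511036171546 41.2539275875946 61.83020951239286
ring [0.4269 0.1455 0.005 ] ctr [0.4109 0.1954 0.01  ] 0.05268768201375942
yaw -1.2662348141750606
yaw -1.2500141708285188
yaw -1.2604282016725457
-1.2302592742178635
heap edge [0.4355 0.2152 0.    ] [0.4476 0.1799 0.    ] rag [0.377  0.2053 0.    ]
[149. 527.]
[138. 495.]
[190. 478.]
[200. 511.]
[213. 489.]
ring z (array([0.4248, 0.1464, 0.0022]), [array([ 0.6063, -0.1937]), array([ 0.1735, -0.2964]), array([-1.5595, -1.3897])])
```

```bash
python3 -m pendant '[[[0,0,0],[0,0,-0.07],0.62],[[0,0,0],[0,0,-0.07],0.62],[[17,7,20],[0,0,0],0.62],[[17,7,35],[0,0,0],0.62],[[0,0,40],[0,0,0],0.62],[[0,0,40],[0,0,0],0.62],[[0,0,40],[0,0,0],0.62],[[0,0,35],[0,0,0],0.62],[[0,0,30],[0,0,0],0.62],[[0,0,0],[0,0,0],0.62],[[0,0,0],[0,0,0],0.62]]'
python3 -c "
from h import *
go([.411,.192,-.03],down(.31))"
```

```text
t: 20.32
tool_pos: [0.4106, 0.1908, 0.0174]
tool_rot: [-1.857, -2.534, 0.011]
contact_force: [-0.1, 1.0, -0.1]
opening: 0.0531
grip_force: 0.0
t 20.3167 pos [0.4106 0.1908 0.0174] q [ 0.273  -0.1826  2.1487 -0.0041  1.1812 -0.0314] F [-0.0954  0.9715 -0.1062] open 0.05305077049781641 0.0
axes x [-0.3012  0.9536 -0.0036] y [ 0.9535  0.3012 -0.0058] z [-0.0045 -0.0052 -1.    ]
shift mm [ 1.2248  1.071  47.4081]
turn [-0.0058  0.0036 -0.004 ]
```

```bash
python3 -m pendant '[[[1,1,10],[0,0,0],0.62],[[0,0,10],[0,0,0],0.62],[[0,0,10],[0,0,0],0.62],[[0,0,8],[0,0,0],0.62],[[0,0,0],[0,0,0],0.62],[[0,0,0],[0,0,0],0.62]]'| egrep 'tool_pos|contact'
python3 -m pendant '[[[0,0,3],[0,0,0],0.62],[[0,0,0],[0,0,0],0.62],[[0,0,0],[0,0,0],0.62]]'| egrep 'tool_pos|contact'
python3 -m pendant '[[[0,0,3],[0,0,0],0.62],[[0,0,0],[0,0,0],0.62],[[0,0,0],[0,0,0],0.62]]'| egrep 'tool_pos|contact'
python3 -m pendant '[[[0,0,3],[0,0,0],0.62],[[0,0,0],[0,0,0],0.62],[[0,0,0],[0,0,0],0.62]]'| egrep 'tool_pos|contact'
```

```text
tool_pos: [0.4101, 0.1933, -0.0211]
contact_force: [0.1, 0.3, 0.0]
tool_pos: [0.4108, 0.1935, -0.0234]
contact_force: [0.2, 0.1, 0.7]
tool_pos: [0.4105, 0.1934, -0.0267]
contact_force: [0.6, -1.1, -0.6]
tool_pos: [0.4104, 0.1934, -0.0298]
contact_force: [0.4, -0.8, 0.7]
```

```bash
python3 -m pendant '[[[0,0,3],[0,0,0],0.62],[[0,0,0],[0,0,0],0.62],[[0,0,0],[0,0,0],0.62]]'| egrep 'tool_pos|contact'
python3 -m pendant '[[[0,0,3],[0,0,0],0.62],[[0,0,0],[0,0,0],0.62],[[0,0,0],[0,0,0],0.62]]'| egrep 'tool_pos|contact'
python3 -m pendant '[[[0,0,2],[0,0,0],0.62],[[0,0,0],[0,0,0],0.62],[[0,0,0],[0,0,0],0.62]]'| egrep 'tool_pos|contact'
python3 -m pendant '[[[0,0,2],[0,0,0],0.62],[[0,0,0],[0,0,0],0.62],[[0,0,0],[0,0,0],0.62]]'| egrep 'tool_pos|contact'
```

```text
tool_pos: [0.4103, 0.1933, -0.0329]
contact_force: [0.6, 0.7, 1.0]
tool_pos: [0.4104, 0.1934, -0.0358]
contact_force: [0.2, -0.3, -0.1]
tool_pos: [0.4105, 0.1934, -0.0377]
contact_force: [0.3, 0.8, -0.7]
tool_pos: [0.4105, 0.1934, -0.0397]
contact_force: [-1.3, -0.3, -0.3]
```

```bash
python3 -m pendant '[[[0,0,0],[0,0,0],0.5],[[0,0,0],[0,0,0],0.4],[[0,0,0],[0,0,0],0.3],[[0,0,0],[0,0,0],0.2],[[0,0,0],[0,0,0],0.2],[[0,0,0],[0,0,0],0.2]]' 100
python3 -m pendant '[[[0,0,-4],[0,0,0],0.2],[[0,0,-10],[0,0,0],0.2],[[0,0,-20],[0,0,0],0.2],[[0,0,-30],[0,0,0],0.2],[[0,0,-30],[0,0,0],0.2],[[0,0,0],[0,0,0],0.2],[[0,0,0],[0,0,0],0.2]]'
python3 - <<'E'
from h import *
im,m=snap('wrist','wg');o=get_obs()
P=lambda im:cv2.cvtColor(im,cv2.COLOR_RGB2HSV)
print('opening',o['opening'])
r=R.from_rotvec(o['tool_rot']).as_matrix();p=o['tool_pos']
# predicted eye position if gripped level: 51-ish mm along -tool x from plate centre
for dz in(-.04,-.035,-.03):
  e=p+r@[-.048,0,dz];print('eye px',proj(m,e), 'far rim',proj(m,p+r@[-.065,0,dz]), 'rear plate',proj(m,p+r@[.036,0,dz]))
E
```

```text
t: 23.07
tool_pos: [0.4118, 0.1937, -0.0385]
tool_rot: [1.854, 2.535, -0.004]
contact_force: [-0.0, 0.4, 5.4]
opening: 0.0414
grip_force: 101.7
t: 23.65
tool_pos: [0.4126, 0.1942, 0.0571]
tool_rot: [1.853, 2.533, -0.001]
contact_force: [-0.8, -0.1, -0.3]
opening: 0.0412
grip_force: 101.1
opening 0.040892623046194364
eye px [310.9676 391.9145] far rim [311.0027 420.4881] rear plate [310.7614 224.063 ]
eye px [310.9952 385.023 ] far rim [311.0286 412.9997] rear plate [310.7999 221.5163]
eye px [311.0214 378.5055] far rim [311.0532 405.9074] rear plate [310.836  219.1281]
```

Run:
```python
from pad import *
m=optics.camera_model("wrist");o=get_obs()
def H(p,r): M=np.eye(4);M[:3,:3]=r;M[:3,3]=p;return M
Tc=np.linalg.inv(H(o['tool_pos'],R.from_rotvec(o['tool_rot']).as_matrix()))@np.array(m['cam_to_world'])
M=np.column_stack([[-.1564,.9877,.0073],[.9876,.1564,-.011],[-.012,.0055,-.9999]])
m2=dict(m);m2['cam_to_world']=H([.4469,-.1332,.3058],M)@Tc
g=cv2.cvtColor(cv2.imread('pics/w2.png'),cv2.COLOR_BGR2HSV)
k=(g[240:310,410:450,1]<90).astype(np.uint8)  # grey steel vs orange floor
for r in range(0,70,2): print(240+r,''.join('#' if c else '.' for c in k[r]))
for n,p in dict(nose=(-61,104,180),noseup=(-58,104,168),bowl=(-41,104,131),shank=(-24,104,168)).items():print(n,proj(m2,lamp(*p)))
t=optics.camera_model('top');g=cv2.cvtColor(cv2.imread('pics/top.png'),cv2.COLOR_BGR2HSV);k=g[182:204,362:396,1]<100
for r in range(22): print(182+r,''.join('#' if c else '.' for c in k[r]))
for n,p in dict(nose=(-61,104,180),noseup=(-58,104,168),bowl=(-41,104,131),shank=(-24,104,168)).items():print(n,proj(t,lamp(*p)))
```

```text
240 ........................................
242 ........................................
244 ........................................
246 ........................................
248 ........................................
250 ........................................
252 ........................................
254 ............#######.....................
256 ..........###########...................
258 .........##############.................
260 .........######..############...........
262 ........######.....###########..........
264 ........#####........########...........
266 .......######.........##................
268 .......######........####...............
270 ........#####.......######..............
272 ........######......#####...............
274 ........######......#####...............
276 ........######......#####...............
278 .........#####......#####...............
280 .........######...########..............
282 ..........######..########..............
284 ...........###############..............
286 ............##############..............
288 .............###
[... 838 characters left out ...]
#######.....
189 .................############.....
190 .......##...#################.....
191 ......####.##################.....
192 ......####.###################....
193 #.....####.#############..####....
194 ##....################....####....
195 ##.....#############......####....
196 ##.....#########..........####....
197 ##........................#####...
198 ###........................####...
199 ###........................####.##
200 ####.......................#######
201 ####.....................#########
202 #####..............###############
203 #####........#####################
nose [371.1391 191.8845]
noseup [371.9139 192.8507]
bowl [377.6997 195.108 ]
shank [387.6989 190.1281]
```

```bash
python3 -m pendant '[[[0,0,-35],[0,0,0],0.2],[[0,0,-40],[0,0,0],0.2],[[0,0,-40],[0,0,0],0.2],[[0,0,-40],[0,0,0.07],0.2],[[0,0,-40],[0,0,0.07],0.2],[[0,0,0],[0,0,0],0.2]]' | egrep 'tool_pos|open'
python3 - <<'E'
from pad import *
T=lamp(-112.5,104,200);M=down(.172);print(T);go(T,M);print(M.T@(T-get_obs()['tool_pos'])*1000)
E
```

```text
tool_pos: [0.4146, 0.1953, 0.2576]
opening: 0.0407
[ 0.5557 -0.1043  0.2   ]
t 24.2 pos [0.4146 0.1953 0.2576] q [ 0.2793 -0.3975  1.905  -0.0025  1.6257  0.1134] F [ 0.1835  0.1681 -0.9182] open 0.040709313143117085 101.31970167160034
axes x [-0.165   0.9863 -0.0015] y [0.9863 0.165  0.0087] z [ 0.0088 -0.     -1.    ]
shift mm [-318.7163   89.2694   58.8126]
turn [ 0.0087  0.0015 -0.0063]
[-319.3575   87.779    57.5641]
```

```bash
python3 -m pendant '[[[-15,4,0],[0.008,0.001,-0.006],0.2],[[-28,8,0],[0,0,0],0.2],[[-34,9,0],[0,0,0],0.2],[[-34,9,0],[0,0,0],0.2],[[-34,9,0],[0,0,0],0.2],[[-34,9,0],[0,0,0],0.2],[[-34,9,0],[0,0,0],0.2],[[-34,9,0],[0,0,0],0.2],[[-30,9,0],[0,0,0],0.2],[[-24,8,0],[0,0,0],0.2],[[-13,5,0],[0,0,0],0.2],[[0,0,0],[0,0,0],0.2]]' | egrep 'tool_pos|open'
python3 - <<'E'
from pad import *
T=lamp(-112.5,104,180);M=down(.172);go(T,M)
E
```

```text
tool_pos: [0.5522, -0.1016, 0.2465]
opening: 0.0411
t 25.2 pos [ 0.5522 -0.1016  0.2465] q [-0.3104 -0.114   1.6893 -0.0071  1.5794 -0.4815] F [-0.2036 -0.5175 -1.9429] open 0.04106478233950681 101.32029891014099
axes x [-0.1703  0.9854 -0.0002] y [ 0.9853  0.1702 -0.015 ] z [-0.0147 -0.0028 -0.9999]
shift mm [-3.3336  4.021  66.4651]
turn [-0.015   0.0002 -0.0009]
```

```bash
python3 -m pendant '[[[-3,4,10],[-0.015,0,0],0.2],[[0,0,25],[0,0,0],0.2],[[0,0,20],[0,0,0],0.2],[[0,0,5],[0,0,0],0.2],[[0,0,0],[0,0,0],0.2],[[0,0,0],[0,0,0],0.2]]' | egrep 'tool_pos|open'
python3 - <<'E'
from pad import *
T=lamp(-112.5,104,160);M=down(.172);go(T,M)
for n in("scene","top"):
    im,m=snap(n,n+"h"); print(n,proj(m,lamp(-61,104,180)),proj(m,lamp(-46,104,225)))
E
```

```text
tool_pos: [0.5566, -0.1013, 0.1891]
opening: 0.0413
t 25.7 pos [ 0.5566 -0.1013  0.1891] q [-0.3117 -0.0876  1.7598  0.0003  1.4659 -0.4865] F [ 0.383  -0.27    0.4215] open 0.041341468349436895 101.31203413009644
axes x [-0.1739  0.9848 -0.0014] y [0.9848 0.1739 0.0032] z [ 0.0034 -0.0008 -1.    ]
shift mm [-2.8096 -1.5003 29.1092]
turn [0.0032 0.0013 0.0028]
scene [378.8961 228.4056] [384.5983 214.3105]
top [371.1391 191.8845] [380.893  185.8746]
```

```bash
python3 -m pendant '[[[-3,-1.5,15],[0,0,0],0.2],[[0,0,15],[0,0,0],0.2],[[0,0,8],[0,0,0],0.2],[[0,0,0],[0,0,0],0.2],[[0,0,0],[0,0,0],0.2]]' 120| egrep 'tool_pos|contact'
python3 -m pendant '[[[0,0,5],[0,0,0],0.2],[[0,0,3],[0,0,0],0.2],[[0,0,0],[0,0,0],0.2],[[0,0,0],[0,0,0],0.2]]'| egrep 'tool_pos|contact'
python3 -m pendant '[[[0,0,3],[0,0,0],0.2],[[0,0,3],[0,0,0],0.2],[[0,0,0],[0,0,0],0.2],[[0,0,0],[0,0,0],0.2]]'| egrep 'tool_pos|contact'
python3 -c "
from pad import *
go(lamp(-112.5,104,130),down(.172))"
```

```text
tool_pos: [0.5562, -0.1053, 0.1515]
contact_force: [-0.1, 0.1, 0.2]
tool_pos: [0.5561, -0.1053, 0.1431]
contact_force: [0.1, -0.7, 0.0]
tool_pos: [0.5558, -0.1053, 0.1366]
contact_force: [0.3, 0.2, -0.4]
t 26.8833 pos [ 0.5558 -0.1053  0.1366] q [-0.3189 -0.0482  1.8116  0.0002  1.3749 -0.4926] F [ 0.3308  0.2067 -0.4018] open 0.04024215489581077 125.05001306533813
axes x [-0.1728  0.985  -0.0014] y [0.985  0.1728 0.003 ] z [ 0.0032 -0.0009 -1.    ]
shift mm [0.9658 0.0454 6.5735]
turn [0.003  0.0014 0.0017]
```

```bash
for k in 1; do python3 -m pendant '[[[0,0,3],[0,0,0],0.2],[[0,0,0],[0,0,0],0.2],[[0,0,0],[0,0,0],0.2]]'| egrep 'tool_pos|contact'; done
python3 -m pendant '[[[0,0,3],[0,0,0],0.2],[[0,0,0],[0,0,0],0.2],[[0,0,0],[0,0,0],0.2]]'| egrep 'tool_pos|contact'
python3 -m pendant '[[[0,0,3],[0,0,0],0.2],[[0,0,0],[0,0,0],0.2],[[0,0,0],[0,0,0],0.2]]'| egrep 'tool_pos|contact'
python3 -m pendant '[[[0,0,3],[0,0,0],0.2],[[0,0,0],[0,0,0],0.2],[[0,0,0],[0,0,0],0.2]]'| egrep 'tool_pos|contact'
```

```text
tool_pos: [0.5559, -0.1053, 0.1337]
contact_force: [0.1, 0.3, -0.7]
tool_pos: [0.556, -0.1054, 0.1309]
contact_force: [-0.7, -0.7, -0.3]
tool_pos: [0.5563, -0.1054, 0.1282]
contact_force: [-0.2, 0.5, 1.2]
tool_pos: [0.5562, -0.1054, 0.1249]
contact_force: [0.8, -0.4, 0.9]
```

```bash
python3 -m pendant '[[[0,0,3],[0,0,0],0.2],[[0,0,2],[0,0,0],0.2],[[0,0,0],[0,0,0],0.2]]'| egrep 'tool_pos|contact'
python3 -m pendant '[[[0,0,3],[0,0,0],0.2],[[0,0,2],[0,0,0],0.2],[[0,0,0],[0,0,0],0.2]]'| egrep 'tool_pos|contact'
python3 -m pendant '[[[0,0,3],[0,0,0],0.2],[[0,0,2],[0,0,0],0.2],[[0,0,0],[0,0,0],0.2]]'| egrep 'tool_pos|contact'
python3 -m pendant '[[[0,0,3],[0,0,0],0.2],[[0,0,2],[0,0,0],0.2],[[0,0,0],[0,0,0],0.2]]'| egrep 'tool_pos|contact'
python3 -m pendant '[[[0,0,3],[0,0,0],0.2],[[0,0,2],[0,0,0],0.2],[[0,0,0],[0,0,0],0.2]]'| egrep 'tool_pos|contact'
```

```text
tool_pos: [0.5559, -0.1052, 0.1194]
contact_force: [0.3, 1.1, 2.5]
tool_pos: [0.5557, -0.105, 0.1142]
contact_force: [0.3, 1.1, 0.8]
tool_pos: [0.5558, -0.105, 0.1092]
contact_force: [1.2, 1.4, 1.2]
tool_pos: [0.5557, -0.105, 0.1041]
contact_force: [0.1, 2.3, 0.3]
tool_pos: [0.5555, -0.105, 0.0989]
contact_force: [-0.8, 2.9, -1.6]
```

```bash
python3 -m pendant '[[[0,0,2],[0,0,0],0.2],[[0,0,1],[0,0,0],0.2],[[0,0,0],[0,0,0],0.2]]'| egrep 'tool_pos|contact'
python3 -m pendant '[[[0,0,2],[0,0,0],0.2],[[0,0,1],[0,0,0],0.2],[[0,0,0],[0,0,0],0.2]]'| egrep 'tool_pos|contact'
python3 -m pendant '[[[0,0,1],[0,0,0],0.2],[[0,0,0],[0,0,0],0.2],[[0,0,0],[0,0,0],0.2]]'| egrep 'tool_pos|contact'
```

```text
tool_pos: [0.5561, -0.1057, 0.0966]
contact_force: [-0.6, -0.0, -1.1]
tool_pos: [0.5561, -0.1056, 0.0937]
contact_force: [0.4, -0.2, 0.2]
tool_pos: [0.5564, -0.1056, 0.0932]
contact_force: [-0.2, -0.5, -0.5]
```

```bash
python3 -m pendant '[[[0,0,0],[0,0,0],0.5],[[0,0,0],[0,0,0],0.7],[[0,0,0],[0,0,0],0.9],[[0,0,0],[0,0,0],1],[[0,0,0],[0,0,0],1],[[0,0,0],[0,0,0],1]]'| egrep 'tool_pos|contact|open'
python3 -m pendant '[[[3,0,-10],[0,0,0],1],[[5,0,-25],[0,0,0],1],[[8,0,-35],[0,0,0],1],[[15,0,-35],[0,0,0],1],[[30,0,-35],[0,0,0],1],[[35,0,-20],[0,0,0],1],[[35,0,0],[0,0,0],1],[[35,0,0],[0,0,0],1],[[0,0,0],[0,0,0],1],[[0,0,0],[0,0,0],1],[[0,0,0],[0,0,0],1],[[0,0,0],[0,0,0],1]]'| egrep 'tool_pos|contact|open'
python3 - <<'E'
from pad import *
im,m=snap('wrist','wf');im2,m2=snap('top','tf');im3,m3=snap('scene','sf')
for n,p in dict(nose=(-61,104,180),bowl=(-41,104,131),shank=(-24,104,168),hang1=(-41,104,75),hang2=(-41,104,40)).items():print(n,proj(m,lamp(*p)),proj(m3,lamp(*p)))
u,v=proj(m,lamp(-41,104,131)).round().astype(int)
s=cv2.cvtColor(im,cv2.COLOR_RGB2HSV)
u0=u-40;k=s[max(v-50,0):v+70:2,u0:u0+90]
for r in k: print(''.join('.' if 5<=h<=20 and c>90 else ('#' if c<90 else 'o') for h,c,_ in r))
E
```

```text
tool_pos: [0.5562, -0.1054, 0.093]
contact_force: [-0.2, -0.1, -0.2]
opening: 0.0854
tool_pos: [0.5275, 0.0545, 0.2494]
contact_force: [0.0, -0.6, -0.3]
opening: 0.0854
nose [313.9299 461.832 ] [378.8961 228.4056]
bowl [313.7367 435.8718] [384.739  246.6318]
shank [313.9415 480.5733] [391.0338 235.9008]
hang1 [313.5327 398.6797] [383.8552 264.7783]
hang2 [313.4296 379.8947] [383.3177 275.8166]
#####################################.....................................................
#####################################.....................................................
#####################################.....................................................
####################################......................................................
####################################......................................................
###################################.......................................................
###################################..................................#####################
##################################........................########
[... 2873 characters left out ...]
###oo################o#########################################
o######################o##################################################################
###################################################################o############o#########
###o####o###oo##############################o#o####o######################################
########o########################################################################o########
#o###########################o##o#########################################################
#################################################o########################################
#############o############################################################################
```

```bash
python3 -m pendant '[[[0,-10,-30],[0,0,0],1],[[-20,-20,-25],[0,0,0],1],[[-35,-20,0],[0,0,0],1],[[-35,-20,0],[0,0,0],1],[[-35,-10,0],[0,0,0],1],[[-35,0,0],[0,0,0],1],[[-25,0,0],[0,0,0],1],[[0,0,0],[0,0,0],1],[[0,0,0],[0,0,0],1]]'| egrep 'tool_pos|contact|open'
python3 - <<'E'
from pad import *
im,m=snap('wrist','wf2')
for n,p in dict(nose=(-63,104,180),bowl=(-43,104,131),gatefree=(-54,104,168),shank=(-26,104,168),hang1=(-43,104,95),hang2=(-43,104,20)).items():print(n,proj(m,lamp(*p)))
u,v=proj(m,lamp(-43,104,110)).round().astype(int);print(u-50,v-30)
s=cv2.cvtColor(im,cv2.COLOR_RGB2HSV);k=s[v-30:v+60:2,u-50:u+40]
for r in k: print(''.join('.' if 5<=h<=20 and c>90 else ('W' if c<90 and b>150 else ('#' if c<90 else 'o')) for h,c,b in r))
E
```

```text
tool_pos: [0.48, -0.1421, 0.3039]
contact_force: [0.6, 0.6, -0.2]
opening: 0.0852
nose [401.0481 249.5702]
bowl [388.5606 253.931 ]
gatefree [397.3604 254.8212]
shank [395.6166 281.7876]
hang1 [382.0424 244.578 ]
hang2 [371.503  229.4548]
335 218
#############################..o.#####WWWWWWWWWWWWW#########WWW#####......................
#############################....######WWWWWWWWWWWW#########WWWW####......................
##############################...######WWWWWWWWWWWW########WWWWW#####.....................
##############################....#####WWWWWWWWWWWW########WWWWWW####.....................
###############################..######WWWWWWWWWWWWW#########WWWW#####....................
#######################################WWWWWWWWWWWW############W######....................
#######################################################################...................
########################################################################..................
################################################################W####W##..................
##################################
[... 2541 characters left out ...]
WWWWWWWWWWWWWWWWWWWWWWWWWWWWWWWWWWWWWWWWWWWWWWWWo..............
WWWWWWWWWWWWWWWWWWWWWWWWWWWWWWWWWWWWWWWWWWWWWWWWWWWWWWWWWWWWWWWWWWWWWWWWWW................
WWWWWWWWWWWWWWWWWWWWWWWWWWWWWWWWWWWWWW....................................................
WWWWWWWWWWWWWWWWWWWWWWWWWWWWWWWWWWWWW.................................................####
WWWWWWWWWWWWWWWWWWWWWWWWWWWWWWWWWWWWWW...............................................#####
WWWWWWWWWWWWWWWWWWWWWWWWWWWWWWWWWWWWWW...............................................#o###
WWWWWWWWWWWWWWWWWWWWWWWWWWWWWWWWWWWWWW..............................................######
WWWWWWWWWWWWWWWWWWWWWWWWWWWWWWWWWWWWWW...............................................###o#
```

```bash
python3 -m pendant '[[[0,0,-10],[0,0,0],1],[[0,0,0],[0,0,0],1],[[0,0,0],[0,0,0],1],[[0,0,0],[0,0,0],1],[[0,0,0],[0,0,0],1],[[0,0,0],[0,0,0],1],[[0,0,0],[0,0,0],1],[[0,0,0],[0,0,0],1],[[0,0,0],[0,0,0],1],[[0,0,0],[0,0,0],1],[[0,0,0],[0,0,0],1],[[0,0,0],[0,0,0],1]]'| egrep 't:|contact'
python3 - <<'E'
from pad import *
im,m=snap('wrist','wf3')
tagpx=[proj(m,lamp(-43,104+y,z)).round() for y,z in((-22,90),(22,90),(22,24),(-22,24))];print(tagpx)
s=cv2.cvtColor(im,cv2.COLOR_RGB2HSV);print('crop origin 335 180')
for r in s[180:290:3,335:425]: print(''.join('.' if 5<=h<=20 and c>90 else ('W' if c<90 and b>150 else ('#' if c<90 else 'o')) for h,c,b in r))
for n in("scene","top"):
    i,mm=snap(n,n+"z");h=cv2.cvtColor(i,cv2.COLOR_RGB2HSV);k=cv2.inRange(h,(55,130,30),(85,255,255))
    _,l,st,c=cv2.connectedComponentsWithStats(k);print(n,[(x.round(1),a[4]) for x,a in zip(c[1:],st[1:]) if a[4]>15],proj(mm,[.4445,.3916,.2]))
E
```

```text
t: 33.33
tool_rot: [2.018, 2.403, 0.003]
contact_force: [0.3, -0.3, 0.0]
[array([361., 242.]), array([397., 242.]), array([386., 229.]), array([354., 229.])]
crop origin 335 180
WWWWW######o######.##.....................................................................
WWWWWWW##############..................o..................................................
WWWWWWWWWW############....................................................................
WWWWWWWWWWWWWWW#######....................................................................
WWWWWWWWWWWWWWWWWWW####........o...o......................................................
WWWWWWWWWWWWWWWWWWWWWWWo..o....o..o.o.....................................................
WWWWWWWWWWWWWWWWWWWWWWWW...oooooo...oo....................................................
########################....ooo.o.....o...................................................
########.################..oooo...o.ooo.o....o..o...o.ooo.................................
##########################..ooooooooo.oo....o.o......o..........o.........................
############
[... 1837 characters left out ...]
WWWWW..................####WWWWWWWW..........................
WWWWWWWWWWWWWWWWWWWWWWWWWWWWWWWWWW...................###WWWWWWWW..........................
WWWWWWWWWWWWWWWWWWWWWWWWWWWWWWWWWW...................###########o.........................
WWWWWWWWWWWWWWWWWWWWWWWWWWWWWWWWWW###############################.........................
WWWWWWWWWWWWWWWWWWWWWWWWWWWWWWWWWW################################........................
WWWWWWWWWWWWWWWWWWWWWWWWWWWWWWWWW###########################WWWWWW##......................
WWWWWWWWWWWWWWWWWWWWWWWWWWWWWWWWW############################WWW######....................
scene [(array([217.1, 183.5]), np.int32(37))] [218.1655 181.7866]
top [] [101.5591 247.7422]
```

```bash
python3 -c "
from h import *
print(ctrl.finish_job())"
```

```text
the job is handed in; nothing more can be done
None
```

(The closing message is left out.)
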